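# Drive out the worn bushings and scrap them

## Task

Slide the catch tray under the bearing plate, take the bushing driver from its mat and push every blue bushing that is in the bearing plate down and out through its bore, so that they all drop into the catch tray below. Then draw the tray out by its handle, tip the bushings off its open lip into the grey scrap bin, and slide the empty tray fully home under the plate, lip against the stop or nearly so. Leave the driver standing upright on its mat again, and everything else on the bench where it is.

Things in the scene. Friction and masses are not known exactly. Their poses are not given: they have to be found in the camera images.
- stand: knock-out stand, fixed: aluminium bearing plate 165 (x) x 150 (y) x 28 mm, top face 113 mm above the bench, on two dark steel cheeks 15 mm thick at x = +-75 mm, along y. Origin on the bench under the plate's middle. The space under the plate, 85 mm high, is open at -y; at y = +105 mm a bar 30 mm tall closes it (the tray's stop). Six bores of 38 mm at x = +-33 mm, y = -44, 0, +44 mm; some are empty
- plate_top (a point): middle of the plate's top face, 113 mm above the bench, axes as the stand's. Bores: 0 at x -33, y -44 mm; 1 at +33, -44; 2 at -33, 0; 3 at +33, 0; 4 at -33, +44; 5 at +33, +44. A bushing rests on two spring balls near its bore's foot: 10 to 20 N pushes it past them; once its top is 30 to 38 mm below the plate's top face it drops into the tray
- bush0: worn blue nylon bushing 0: a ring 36 mm outside, 20 mm inside, 24 mm tall, 25 g; origin at its middle, z along its bore. None if absent. At the start it sits in bore 0, its top flush with the plate's top face
- bush1: worn blue nylon bushing 1: a ring 36 mm outside, 20 mm inside, 24 mm tall, 25 g; origin at its middle, z along its bore. None if absent. At the start it sits in bore 1, its top flush with the plate's top face
- bush2: worn blue nylon bushing 2: a ring 36 mm outside, 20 mm inside, 24 mm tall, 25 g; origin at its middle, z along its bore. None if absent. At the start it sits in bore 2, its top flush with the plate's top face
- bush3: worn blue nylon bushing 3: a ring 36 mm outside, 20 mm inside, 24 mm tall, 25 g; origin at its middle, z along its bore. None if absent. At the start it sits in bore 3, its top flush with the plate's top face
- bush4: worn blue nylon bushing 4: a ring 36 mm outside, 20 mm inside, 24 mm tall, 25 g; origin at its middle, z along its bore. None if absent. At the start it sits in bore 4, its top flush with the plate's top face
- bush5: worn blue nylon bushing 5: a ring 36 mm outside, 20 mm inside, 24 mm tall, 25 g; origin at its middle, z along its bore. None if absent. At the start it sits in bore 5, its top flush with the plate's top face
- driver: bushing driver (the ejector rod), loose, 0.16 kg, stands upright on the mat: steel foot 28 mm across, 16 mm tall; shank 16 mm across; collar 36 mm across from 70 to 75 mm above the foot's underside; red grip 24 mm across from 75 to 125 mm. Origin at the centre of the foot's underside, z up the driver. It goes through a bore up to the collar
- driver_grip (a point): middle of the driver's red grip, 97 mm above the foot's underside, on the axis
- mat: black rubber mat 140 x 140 x 3 mm, fixed on the bench, the driver's place; origin at the centre of its underside
- tray: catch tray, loose, 0.22 kg, polished steel: pan 118 mm wide (x), floor 3 mm thick from y = -72 to +70 mm, then a lip ramp rising 12 degrees to y = +98 mm, open at its end; other walls 38 mm tall. Origin under the pan. It starts beside the stand. Its place under the plate: axes and origin on the stand's (8 mm free each side), lip 7 mm short of the stop. Bushings slide off the lip when it is tipped some 45 degrees
- tray_grip (a point): point to grip the tray's black blade handle: 165 mm behind the tray's origin (-y), 38 mm above its underside. The blade is 12 mm thick (tray's x), spans 24 to 52 mm above the tray's underside and y = -125 to -200 mm
- tray_lip (a point): middle of the tray's open lip, 97 mm ahead of the tray's origin (+y), 8 mm above the tray's underside
- bin: grey scrap bin, loose, open box 200 x 200 mm, 90 mm tall, walls 4 mm; origin at the centre of its underside
- spray_can: bystander: spray can with a green label, 66 mm across, 170 mm tall; origin at the centre of its underside
- bolt_jar: bystander: clear jar with a steel cap, 64 mm across, 80 mm tall; origin at the centre of its underside
- tape_roll: bystander: yellow ring (roll of tape), 90 mm across, 24 mm tall; origin at the centre of its underside
- screwdriver: bystander: screwdriver with a green handle, lying on the bench
- wrench: bystander: steel wrench, lying on the bench
- mug: bystander: white mug, 80 mm across, 95 mm tall; origin at the centre of its underside
Mind the look-alikes: they are no part of the job. Several things have the shape of the driver; the one meant has the colours described above.

How it is judged:
On the way, in this order (a step that is already met when the one before it is completed fails the run):
1. all the bushings have been driven out of the plate and lie in the catch tray (x of bush0 in the frame of tray between -0.06 and 0.06 m and y of bush0 in the frame of tray between -0.075 and 0.1 m and z of bush0 in the frame of tray between 0 and 0.07 m and x of bush1 in the frame of tray between -0.06 and 0.06 m and y of bush1 in the frame of tray between -0.075 and 0.1 m and z of bush1 in the frame of tray between 0 and 0.07 m and x of bush2 in the frame of tray between -0.06 and 0.06 m and y of bush2 in the frame of tray between -0.075 and 0.1 m and z of bush2 in the frame of tray between 0 and 0.07 m and x of bush3 in the frame of tray between -0.06 and 0.06 m and y of bush3 in the frame of tray between -0.075 and 0.1 m and z of bush3 in the frame of tray between 0 and 0.07 m and x of bush4 in the frame of tray between -0.06 and 0.06 m and y of bush4 in the frame of tray between -0.075 and 0.1 m and z of bush4 in the frame of tray between 0 and 0.07 m and x of bush5 in the frame of tray between -0.06 and 0.06 m and y of bush5 in the frame of tray between -0.075 and 0.1 m and z of bush5 in the frame of tray between 0 and 0.07 m), for 0.3 s.
2. the tray is tipped (by 25 degrees or more) with its lip over the bin (angle between tray's own z axis and vertical above 0.44 rad and x of tray_lip in the frame of bin between -0.12 and 0.12 m and y of tray_lip in the frame of bin between -0.12 and 0.12 m and z of tray_lip in the frame of bin between 0 and 0.3 m), for 0.2 s.
At the end, for the whole second after the job is handed in: every bushing lies in the scrap bin, which is upright; the tray lies flat on the bench under the plate, within 20 mm (30 mm towards the open end) of the stand's middle and in line with it to 8 degrees; the driver stands upright with the middle of its foot on the mat; tray and driver at rest (x of bush0 in the frame of bin between -0.1 and 0.1 m and y of bush0 in the frame of bin between -0.1 and 0.1 m and z of bush0 in the frame of bin between 0 and 0.08 m and x of bush1 in the frame of bin between -0.1 and 0.1 m and y of bush1 in the frame of bin between -0.1 and 0.1 m and z of bush1 in the frame of bin between 0 and 0.08 m and x of bush2 in the frame of bin between -0.1 and 0.1 m and y of bush2 in the frame of bin between -0.1 and 0.1 m and z of bush2 in the frame of bin between 0 and 0.08 m and x of bush3 in the frame of bin between -0.1 and 0.1 m and y of bush3 in the frame of bin between -0.1 and 0.1 m and z of bush3 in the frame of bin between 0 and 0.08 m and x of bush4 in the frame of bin between -0.1 and 0.1 m and y of bush4 in the frame of bin between -0.1 and 0.1 m and z of bush4 in the frame of bin between 0 and 0.08 m and x of bush5 in the frame of bin between -0.1 and 0.1 m and y of bush5 in the frame of bin between -0.1 and 0.1 m and z of bush5 in the frame of bin between 0 and 0.08 m and angle between each of bin, driver's own z axis and vertical below 0.1 rad and x of tray in the frame of stand between -0.02 and 0.02 m and y of tray in the frame of stand between -0.03 and 0.02 m and z of tray in the frame of stand between -0.005 and 0.008 m and angle between the y axis of tray and the y axis of stand, either way round below 0.15 rad and angle between tray's own z axis and vertical below 0.06 rad and x of driver in the frame of mat between -0.07 and 0.07 m and y of driver in the frame of mat between -0.07 and 0.07 m and z of driver in the frame of mat between 0 and 0.008 m and linear speed of each of tray, driver below 0.03 m/s); the robot touches nothing.
It fails at once if a bushing that still sits in the plate is touched with the fingers instead of the driver ((contact force between the fingers and bush0 above 0.5 N and (x of bush0 in the frame of stand between -0.06 and 0.06 m and y of bush0 in the frame of stand between -0.07 and 0.07 m and z of bush0 in the frame of stand between 0.08 and 0.115 m)) or (contact force between the fingers and bush1 above 0.5 N and (x of bush1 in the frame of stand between -0.06 and 0.06 m and y of bush1 in the frame of stand between -0.07 and 0.07 m and z of bush1 in the frame of stand between 0.08 and 0.115 m)) or (contact force between the fingers and bush2 above 0.5 N and (x of bush2 in the frame of stand between -0.06 and 0.06 m and y of bush2 in the frame of stand between -0.07 and 0.07 m and z of bush2 in the frame of stand between 0.08 and 0.115 m)) or (contact force between the fingers and bush3 above 0.5 N and (x of bush3 in the frame of stand between -0.06 and 0.06 m and y of bush3 in the frame of stand between -0.07 and 0.07 m and z of bush3 in the frame of stand between 0.08 and 0.115 m)) or (contact force between the fingers and bush4 above 0.5 N and (x of bush4 in the frame of stand between -0.06 and 0.06 m and y of bush4 in the frame of stand between -0.07 and 0.07 m and z of bush4 in the frame of stand between 0.08 and 0.115 m)) or (contact force between the fingers and bush5 above 0.5 N and (x of bush5 in the frame of stand between -0.06 and 0.06 m and y of bush5 in the frame of stand between -0.07 and 0.07 m and z of bush5 in the frame of stand between 0.08 and 0.115 m))).
It fails at once if a bystander is knocked more than 3 cm from its place (distance of any of spray_can, bolt_jar, tape_roll, screwdriver, wrench, mug from where it was at the start of the episode above 0.03 m).
Of bush0, bush1, bush2, bush3, bush4, bush5 only 3 to 6 are there at a start; the rules pass over those that are not, and their reading is None.
At some moment in a run one of bin may be knocked a few centimetres aside while the robot is not near it.
It also fails if it takes over 200 s, if anything falls off the work surface, if the arm or the gripper's body presses on something with over 40 N, if the wrist force passes 120 N, or if a joint passes its speed limit or range.

## Robot

A 6-joint arm with a two-finger parallel gripper is mounted at the origin on the work surface. World frame = base frame: x ahead of the robot, y to its left, z up, the work surface at z = 0. Lengths are in m, angles in rad, forces in N, time in s.
With the tool pointing down it reaches from about 0.325 to 0.85 m from the base axis. Payload 4.4 kg.
Tool frame: the origin (TCP) lies on the centre line of the jaws, within the pads' length; the fingertips stand r.tip_extent ahead of it and the grasp point (between the pads) lies 6 mm ahead of it (r.tip_extent is the distance from the TCP to the fingertips, in m); y points along the fingers, z is the direction in which the jaws open and shut, and the axes are right-handed (so a half turn about y gives the same grasp; the last joint's range is limited). The gripper opens to 94 mm and grips with 3 to 60 N. Pads are 16 mm wide; open, the fingers measure 119 mm over their backs; the gripper's body (75 mm by 177 mm) begins 78 mm behind the grasp point.
Start: joints at [1.012, 0.207, 1.542, -0, 1.393, -0.15], TCP at [0.228, 0.528, 0.23] pointing down, gripper open.
Joint ranges: [-2.73, 2.73], [-0.86, 2.22], [0.23, 2.46], [-1.11, 4.25], [0.08, 2.63], [-2.82, 2.82]. Speed limits (rad/s): [2.79, 2.79, 3.14, 3.14, 3.14, 3.14].

## Interface

Orientations are given as a unit quaternion [w, x, y, z].
In Python, from workcell import r, command_gripper, optics gives the robot as it stands. The module is installed in compiled form; this text tells all that it offers. Calls block until the motion is done:
- r.goto(position, orientation): joint-space move of the TCP to a pose.
- r.line_to(position, ori=None, feed=0.15): straight line of the TCP; ori=None keeps the orientation; feed is the mean speed in m/s.
- r.movej(angles): joint-space move.
- command_gripper(opening): opening from 0.0 (shut) to 1.0 (fully open); the grip force is fixed at half the most; returns when the fingers have stopped.
- r.wait(seconds).
- r.inverse_kinematics(position, orientation): joint angles nearest the present ones, or None.
- optics.read_camera(name): name is "scene" or "top" or "wrist"; returns (picture, depth): 480x640x3 uint8, red, green, blue; 480x640 float32, m along the optical axis (not along the pixel's ray), 0 where there is no reading.
- optics.camera_model(name): a dict with "camera_matrix" (3x3 intrinsics, pixels), "T" (4x4, takes a point from camera to world coordinates). Camera axes: x right, y down, z forward; pixel columns grow to the right and rows downward; lengths in m; the calibration is good to about 2 mm. A picture is of the moment at which its call begins: read the wrist's pose just before it. camera_model takes no time and is no camera call; for the wrist camera it gives the pose at the moment of the call.
A pose or a line that the arm cannot do raises r.PlanningError and nothing moves.
- r.close_job(): hands the job in, once; it reports no verdict.
Readings, each from a call of its own:
- r.read_time(): time.
- r.read_joint_pos(): joint angles.
- r.read_qvel(): joint speeds.
- r.read_tau(): joint torques, N m.
- r.read_tool_pos(): TCP position.
- r.read_ee_rot(): TCP orientation.
- r.read_contact_force(): force on the tool from outside, world axes, zero at the start.
- r.read_torque(): the same for the moment, N m.
- r.read_grip_width(): opening from 0.0 (shut) to 1.0 (fully open).
Only numpy, scipy, OpenCV 4.12 (cv2) and the standard library are available. Lean on these libraries where they do the work, as an engineer would, in place of code of your own. Each camera call takes 0.05 s, during which the arm holds its last target.

## Working session

There is one attempt and no reset: what is moved stays moved. The work goes in short steps, each a Python script; the robot and the scene stay as the last script left them, time stands still between calls to the robot, and variables do not carry over. Pictures are saved under pics/ and viewed, and the job is handed in when it is done.

```bash
mkdir -p pics
python3 - <<'E'
from workcell import r,optics
import cv2,numpy as np
for n in ["scene","top","wrist"]:
    p,d=optics.read_camera(n); cv2.imwrite(f"pics/{n}0.png",p[:,:,::-1]); np.savez(f"pics/{n}0.npz",p=p,d=d,**optics.camera_model(n))
    m=optics.camera_model(n); print(n,m["camera_matrix"].round(1).tolist(),m["T"].round(3).tolist())
print(r.read_time(),r.tip_extent,r.read_tool_pos(),r.read_ee_rot(),r.read_contact_force())
E
```

```text
scene [[484.8, 0.0, 311.7], [0.0, 484.8, 240.0], [0.0, 0.0, 1.0]] [[-0.863, 0.346, -0.368, 0.964], [0.505, 0.619, -0.601, 0.642], [0.02, -0.705, -0.709, 0.886], [0.0, 0.0, 0.0, 1.0]]
top [[533.3, 0.0, 322.7], [0.0, 533.3, 240.7], [0.0, 0.0, 1.0]] [[0.006, -0.999, 0.049, 0.478], [-1.0, -0.006, -0.006, -0.005], [0.006, -0.049, -0.999, 1.569], [0.0, 0.0, 0.0, 1.0]]
wrist [[369.0, 0.0, 318.3], [0.0, 369.0, 238.2], [0.0, 0.0, 1.0]] [[0.397, 0.881, 0.259, 0.152], [0.918, -0.38, -0.113, 0.56], [-0.001, 0.283, -0.959, 0.383], [0.0, 0.0, 0.0, 1.0]]
0.15 0.025 [0.22776351 0.52733262 0.2295232 ] [-0.69185379  0.69305364 -0.14342684  0.14298155] [0.07256825 0.21357691 0.76942969]
```

View pics/top0.png

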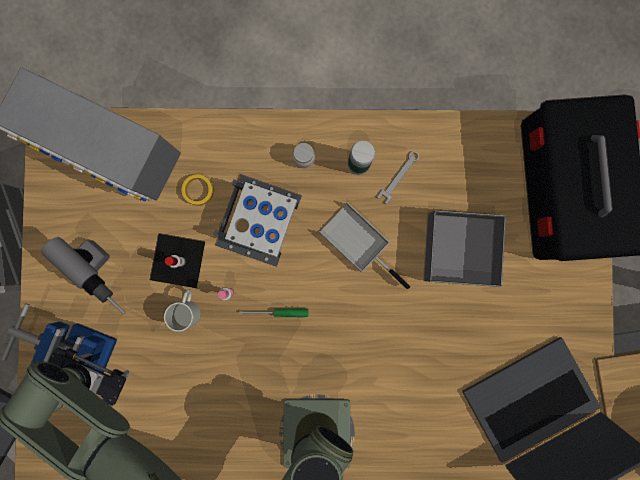

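View pics/scene0.png

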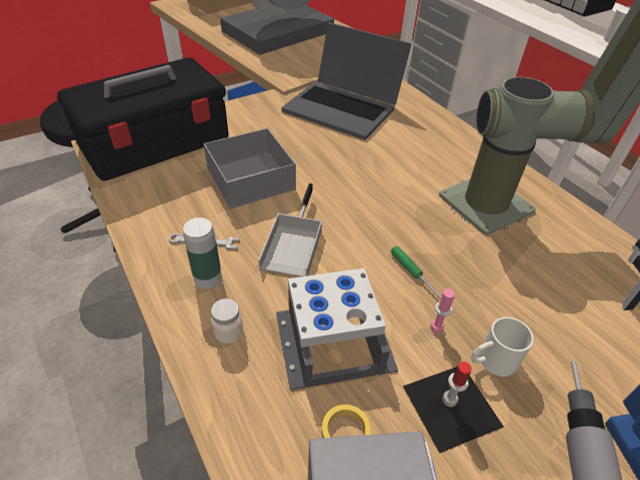

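Run:
```python
import cv2,numpy as np
p=cv2.imread("pics/top0.png")
cv2.imwrite("pics/c1.png",cv2.resize(p[160:310,130:430],None,fx=2.66,fy=2.66,interpolation=cv2.INTER_CUBIC))
p=cv2.imread("pics/scene0.png")
cv2.imwrite("pics/c2.png",cv2.resize(p[180:450,230:530],None,fx=2.2,fy=2.2,interpolation=cv2.INTER_CUBIC))
```

```text
(no output)
```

View pics/c1.png

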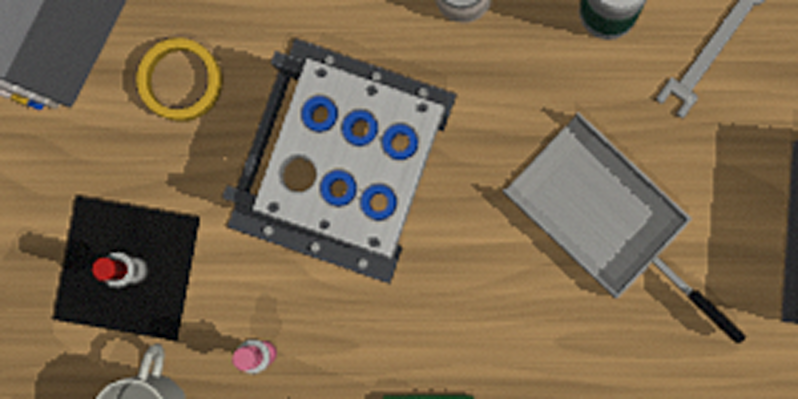

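View pics/c2.png

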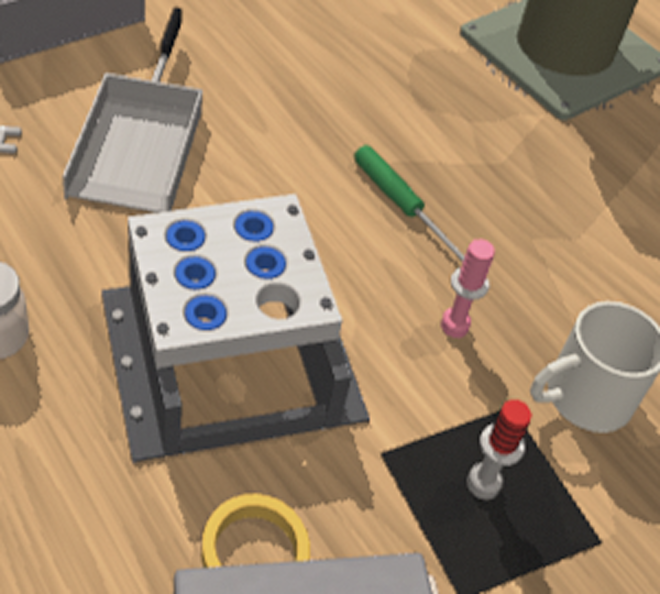

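View pics/wrist0.png

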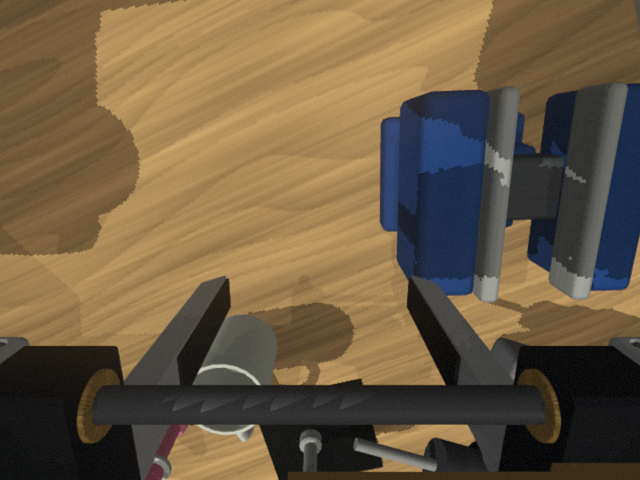

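```bash
cat > h.py <<'E'
import numpy as np,cv2
from workcell import r,optics,command_gripper
def cam(n,save=None):
    m=optics.camera_model(n); p,d=optics.read_camera(n)
    if save: cv2.imwrite(f"pics/{save}.png",p[:,:,::-1])
    return p,d,m["camera_matrix"],m["T"]
def cloud(d,K,T):
    v,u=np.mgrid[:d.shape[0],:d.shape[1]]
    P=np.stack([(u-K[0,2])/K[0,0]*d,(v-K[1,2])/K[1,1]*d,d],-1)
    return P@T[:3,:3].T+T[:3,3]
def plane(uv,z,K,T):
    uv=np.atleast_2d(np.asarray(uv,float))
    R=np.stack([(uv[:,0]-K[0,2])/K[0,0],(uv[:,1]-K[1,2])/K[1,1],np.ones(len(uv))],-1)@T[:3,:3].T
    s=(z-T[2,3])/R[:,2]
    return T[:3,3]+R*s[:,None]
def proj(X,K,T):
    X=(np.atleast_2d(X)-T[:3,3])@T[:3,:3]
    return np.stack([X[:,0]/X[:,2]*K[0,0]+K[0,2],X[:,1]/X[:,2]*K[1,1]+K[1,2]],-1)
def blobs(mask,amin=8):
    n,l,s,c=cv2.connectedComponentsWithStats(mask.astype(np.uint8))
    return [(s[i],c[i],l==i) for i in range(1,n) if s[i][4]>=amin]
E
cat > s1.py <<'E'
from h import *
for n in ["top","scene"]:
    f=np.load(f"pics/{n}0.npz"); p=f["p"];d=f["d"];K=f["camera_matrix"];T=f["T"]
    hsv=cv2.cvtColor(p,cv2.COLOR_RGB2HSV); C=cloud(d,K,T); p=p.astype(int)
    print(n,"bench z",np.median(C[330:360,330:380,2]) if n=="top" else '')
    blue=(p[...,2]>p[...,0]+50)&(p[...,2]>90)
    for s,c,m in blobs(blue,40):
        cc=cv2.minEnclosingCircle(np.argwhere(m)[:,::-1].astype(np.float32))
        print("blue",s,plane(c,.113,K,T)[0][:2].round(4),plane(cc[0],.113,K,T)[0][:2].round(4))
    red=(p[...,0]>130)&(p[...,1]<60)&(p[...,2]<60)&(C[...,0]>0.2)&(C[...,2]>.05)
    for s,c,m in blobs(red): print("red",s,c,np.median(C[m],0).round(4))
    if n=="top":
        bin_=(np.abs(C[...,2]-.09)<.012)&(C[...,1]<-.15)&(C[...,1]>-.6)&(C[...,0]<.6)
        for s,c,m in blobs(bin_,60):
            q=np.argwhere(m)[:,::-1].astype(np.float32); W=plane(q,.09,K,T)
            rc=cv2.minAreaRect((W[:,:2]*1000).astype(np.float32)); print("bin",s,rc)
        mat=(p.sum(-1)<110)
        for s,c,m in blobs(mat,300):
            q=np.argwhere(m)[:,::-1].astype(np.float32); W=plane(q,.003,K,T)
            print("dark",s,c,cv2.minAreaRect((W[:,:2]*1000).astype(np.float32)))
        tr=(C[...,2]>.03)&(C[...,2]<.075)&(C[...,1]<.02)&(C[...,1]>-.2)&(C[...,0]<.6)&(C[...,0]>.3)
        for s,c,m in blobs(tr,20):
            print("tray",s,c,np.median(C[m],0).round(3))
            W=C[m]; rc=cv2.minAreaRect((W[:,:2]*1000).astype(np.float32)); print(rc)
            cv2.imwrite("pics/trm.png",cv2.resize((tr*255).astype(np.uint8)[190:300,310:420],None,fx=5,fy=5,interpolation=0))
E
python3 s1.py
```

```text
top bench z -0.00027954191829882014
blue [243 196  13  13 100] [0.6539 0.1884] [0.6531 0.1882]
blue [259 202  13  13  96] [0.6386 0.1463] [0.6388 0.1461]
blue [274 207  13  13  91] [0.6251 0.1047] [0.6249 0.1046]
blue [251 224  13  13  97] [0.5768 0.1674] [0.5769 0.1674]
blue [266 230  13  13  92] [0.5622 0.126 ] [0.5621 0.1259]
blue [ 93 334  21  32 216] [0.2489 0.5734] [0.2524 0.5879]
blue [ 82 339  14   9  65] [0.2678 0.6169] [0.2671 0.6175]
red [637 121   3  16  27] [637.85185185 128.48148148] [ 0.8521 -0.848   0.1743]
red [165 257   8   8  53] [168.56603774 260.54716981] [0.4911 0.4025 0.1269]
bin [429 224  76  63 384] ((517.7633056640625, -413.2918701171875), (202.8480682373047, 170.85992431640625), 86.69324493408203)
bin [519 469  20  11 110] ((-90.66673278808594, -578.8388671875), (25.6092529296875, 52.14883804321289), 30.390161514282227)
dark [  521    95   119   166 16921] [582.2346197  178.17150287] ((746.7650756835938, -785.951416015625), (479.4732666015625, 346.0014953613281), 4.622350692749023)
dark [ 150  234   55   54 1995] [177.36240602 260.49573935] ((493.9962158203
[... 1202 characters left out ...]
64819335938, 92.47533416748047), 80.09011840820312)
scene bench z 
blue [228  82  37  18 323] [ 0.4082 -0.7073] [ 0.4099 -0.6924]
blue [337 276  17  14 183] [0.5647 0.1266] [0.565 0.127]
blue [306 280  17  14 190] [0.6268 0.1052] [0.6264 0.1046]
blue [342 292  18  15 201] [0.5788 0.1682] [0.5782 0.1675]
blue [310 297  18  14 200] [0.641  0.1464] [0.641  0.1465]
blue [314 314  19  16 219] [0.6553 0.1882] [0.656 0.189]
blue [610 415  30  36 566] [0.3343 0.6174] [0.3386 0.6182]
red [192  98  15   6  28] [199.         100.28571429] [ 0.592  -0.6066  0.1762]
red [109 123  16   6  32] [116. 125.] [ 0.8327 -0.5886  0.1757]
red [458 364  13  10  28] [465.39285714 370.07142857] [0.4989 0.4097 0.1281]
```

```bash
ls pics
```

```text
c1.png
c2.png
scene0.npz
scene0.png
top0.npz
top0.png
trm.png
wrist0.npz
wrist0.png
```

View pics/trm.png

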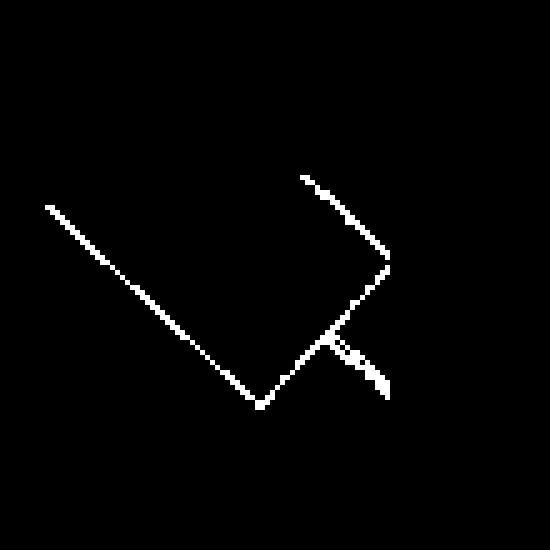

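```bash
cat > s2.py <<'E'
from h import *
f=np.load("pics/top0.npz"); p=f["p"];d=f["d"];K=f["camera_matrix"];T=f["T"]; C=cloud(d,K,T)
# stand
M=np.array([[33,44],[33,0],[33,-44],[-33,0],[-33,-44]])/1000
B=np.array([[.6539,.1884],[.6386,.1463],[.6251,.1047],[.5768,.1674],[.5622,.126]])
B2=np.array([[.6553,.1882],[.641,.1464],[.6268,.1052],[.5788,.1682],[.5647,.1266]])
for b in (B,B2,(B+B2)/2):
    mc=M-M.mean(0); bc=b-b.mean(0)
    a=np.arctan2((mc[:,0]*bc[:,1]-mc[:,1]*bc[:,0]).sum(),(mc*bc).sum()); R=np.array([[np.cos(a),-np.sin(a)],[np.sin(a),np.cos(a)]])
    t=b.mean(0)-R@M.mean(0); print("stand",t.round(4),np.degrees(a).round(2),np.abs(b-(M@R.T+t)).max().round(4))
z=C[...,2]
tr=(z>.03)&(z<.06)&(C[...,1]<.05)&(C[...,1]>-.27)&(C[...,0]<.66)&(C[...,0]>.36)
tr[:, :310]=0
for s,c,m in blobs(tr,20):
    print("tray",s,c,C[m].mean(0).round(3))
cv2.imwrite("pics/trm2.png",cv2.resize((tr*255).astype(np.uint8)[190:300,310:420],None,fx=5,fy=5,interpolation=0))
hd=(p.sum(-1)<130)&(C[...,1]<-.1)&(C[...,1]>-.27)&(C[...,0]<.55)&(C[...,0]>.36)
for s,c,m in blobs(hd,10):
    q=np.argwhere(m)[:,::-1]; W=plane(q,.052,K,T)[:,:2]; l=cv2.fitLine(W.astype(np.float32),cv2.DIST_L2,0,.001,.001).ravel()
    print("handle",s,c,C[m].mean(0).round(4),l, cv2.minAreaRect((W*1000).astype(np.float32)),np.median(z[m]))
E
python3 s2.py
```

```text
stand [0.6079 0.157 ] -18.83 0.0006
stand [0.6099 0.1574] -19.01 0.0003
stand [0.6089 0.1572] -18.92 0.0003
tray [319 204  91  85 365] [375.70136986 256.12328767] [ 0.51  -0.165  0.041]
handle [389 270  21  19 105] [399.18095238 278.74285714] [ 0.4453 -0.2315  0.0505] [ 0.68661565  0.72702056  0.4453371  -0.23130548] ((446.0355529785156, -230.78201293945312), (74.02204895019531, 10.072977066040039), 45.242923736572266) 0.050584862478305626
```

View pics/trm2.png

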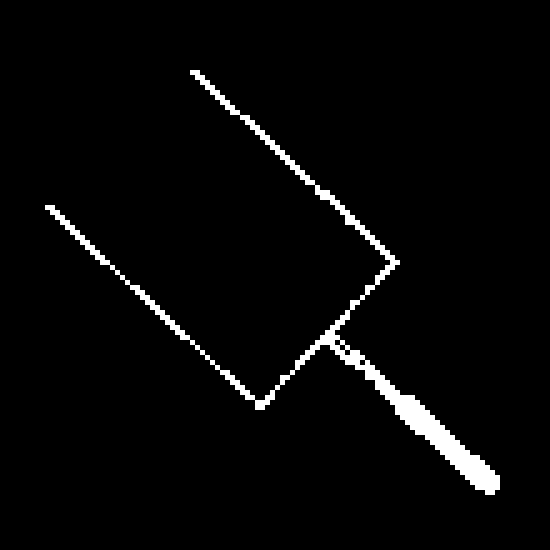

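```bash
cat >> h.py <<'E'
from scipy.spatial.transform import Rotation as Rn
def quat(app,jaw):
    y=np.array(app,float);y/=np.linalg.norm(y);z=np.array(jaw,float);z-=y*(z@y);z/=np.linalg.norm(z)
    q=Rn.from_matrix(np.stack([np.cross(y,z),y,z],1)).as_quat(); return np.array([q[3],*q[:3]])
def Rz(a): return Rn.from_euler('z',a,degrees=True).as_matrix()
def traypose(o,a,tip=0,s=1,gy=-.15,gz=.038):
    "TCP pose holding the tray: tray origin o, yaw a deg, tip deg (lip down), jaw sign s"
    R=Rz(a)@Rn.from_euler('x',-tip,degrees=True).as_matrix()
    app=-R[:,2]; g=np.array(o)+R@np.array([0,gy,gz])
    return g-.006*app, quat(app,s*R[:,0])
STAND=np.array([.6089,.1572,0]); SA=-18.92
def st(x,y,z=0): return STAND+Rz(SA)@np.array([x,y,z])
E
python3 - <<'E'
from h import *
f=np.load("pics/top0.npz"); p=f["p"];d=f["d"];K=f["camera_matrix"];T=f["T"]; C=cloud(d,K,T)
m=(np.abs(C[...,2]-.09)<.012)&(C[...,1]<-.2)&(C[...,1]>-.6)&(C[...,0]<.68)&(C[...,0]>.35)
for s,c,mm in blobs(m,60):
    W=plane(np.argwhere(mm)[:,::-1],.09,K,T); print("bin",s,cv2.minAreaRect((W[:,:2]*1000).astype(np.float32)))
o=np.array([.5574,-.1128,0])
bin_=np.array([.533,-.413,0])
for s in (1,-1):
    for nm,(P,q) in dict(pick=traypose(o,-43.4,s=s),pre=traypose(st(0,-.2),SA,s=s),home=traypose(st(0,0),SA,s=s)).items():
        j=r.inverse_kinematics(P,q); print(s,nm,P.round(3),None if j is None else np.round(j,2))
    for a in range(-180,180,20):
        out=[]
        for tip in (0,25,50):
            R=Rz(a)@Rn.from_euler('x',-tip,degrees=True).as_matrix()
            lip=bin_+[0,0,.17]
            P,q=traypose(lip-R@[0,.097,.008],a,tip,s)
            j=r.inverse_kinematics(P,q); out.append(None if j is None else np.round(j,1).tolist())
        print(s,a,out)
E
```

```text
bin [429 210  77  77 563] ((532.8076171875, -413.91253662109375), (202.7650146484375, 199.70968627929688), 86.18795013427734)
1 pick [ 0.454 -0.222  0.044] [-0.63  0.3   1.86 -0.    0.98  0.13]
1 pre [ 0.495 -0.174  0.044] [-0.5   0.34  1.81 -0.    0.99 -0.17]
1 home [0.56  0.015 0.044] [-0.13  0.4   1.72 -0.    1.02  0.2 ]
1 -180 [[-0.5, 0.2, 1.6, -0.0, 1.3, 2.7], [-0.7, 0.3, 1.3, 0.3, 1.8, 2.5], [-0.9, 0.6, 1.0, 0.7, 2.2, 2.5]]
1 -160 [[-0.6, 0.0, 1.8, -0.0, 1.3, 2.2], [-0.7, 0.3, 1.4, 0.2, 1.9, 2.1], [-0.8, 0.6, 0.9, 0.4, 2.4, 2.1]]
1 -140 [[-0.7, -0.1, 1.9, -0.0, 1.3, 1.7], [-0.8, 0.2, 1.4, 0.0, 1.9, 1.7], [-0.8, 0.6, 0.9, 0.1, 2.5, 1.7]]
1 -120 [[-0.9, -0.1, 1.9, 0.0, 1.3, 1.2], [-0.8, 0.2, 1.4, -0.1, 1.9, 1.3], [-0.8, 0.6, 0.9, -0.3, 2.5, 1.2]]
1 -100 [[-1.1, 0.0, 1.8, 0.0, 1.3, 0.7], [-0.9, 0.2, 1.4, -0.3, 1.8, 0.9], [-0.7, 0.6, 0.9, -0.6, 2.3, 0.8]]
1 -80 [[-1.2, 0.2, 1.7, 0.0, 1.3, 0.2], [-0.9, 0.3, 1.3, -0.4, 1.7, 0.5], [-0.7, 0.6, 1.0, -0.7, 2.1, 0.5]]
1 -60 [[-1.2, 0.3, 1.4, 0.0, 1.4, -0.1], [-0.9, 0.3, 1.3, -0.4, 1.6, 0.2], [-0.6, 0.5, 1.1, -0.8, 1.9, 0.3]]
1 -40 [[-1.1,
[... 2099 characters left out ...]

-1 40 [None, [-0.8, 0.6, 1.0, -0.0, 1.2, 1.7], [-0.8, 0.2, 1.5, -0.1, 0.6, 1.8]]
-1 60 [None, [-0.8, 0.6, 1.0, 0.1, 1.2, 1.3], [-0.8, 0.2, 1.5, 0.4, 0.7, 1.0]]
-1 80 [[-0.6, 1.0, 0.4, 0.0, 1.8, 1.1], [-0.7, 0.5, 1.0, 0.2, 1.2, 1.0], [-0.9, 0.2, 1.5, 0.7, 0.9, 0.5]]
-1 100 [[-0.5, 0.9, 0.6, 0.0, 1.7, 0.9], [-0.7, 0.5, 1.0, 0.3, 1.3, 0.7], [-0.9, 0.2, 1.4, 0.8, 1.2, 0.2]]
-1 120 [[-0.5, 0.7, 0.9, 0.0, 1.6, 0.6], [-0.7, 0.5, 1.1, 0.4, 1.4, 0.3], [-1.0, 0.3, 1.3, 0.9, 1.5, 0.0]]
-1 140 [[-0.4, 0.5, 1.1, -0.0, 1.5, 0.3], [-0.7, 0.4, 1.2, 0.4, 1.5, 0.0], [-1.0, 0.4, 1.2, 0.9, 1.7, -0.2]]
-1 160 [[-0.4, 0.4, 1.4, -0.0, 1.4, -0.1], [-0.7, 0.3, 1.3, 0.4, 1.7, -0.3], [-0.9, 0.5, 1.1, 0.8, 2.0, -0.4]]
```

```bash
cat >> h.py <<'E'
def up(P,z): P=np.array(P,float); P[2]=z; return P
E
python3 - <<'E'
from h import *
o=np.array([.5574,-.1128,0])
P,q=traypose(o,-43.4)
r.goto(up(P,.22),q)
command_gripper(.5)
p,d,K,T=cam("wrist","w1")
r.line_to(P,q); 
command_gripper(0); print(r.read_grip_width(),r.read_contact_force(),r.read_tool_pos(),r.read_time())
cam("wrist","w2")
E
```

```text
0.1273733739999793 [ 0.06115075 -0.70438     1.16274121] [ 0.45458678 -0.22199357  0.04419708] 5.7833
```

View pics/w2.png

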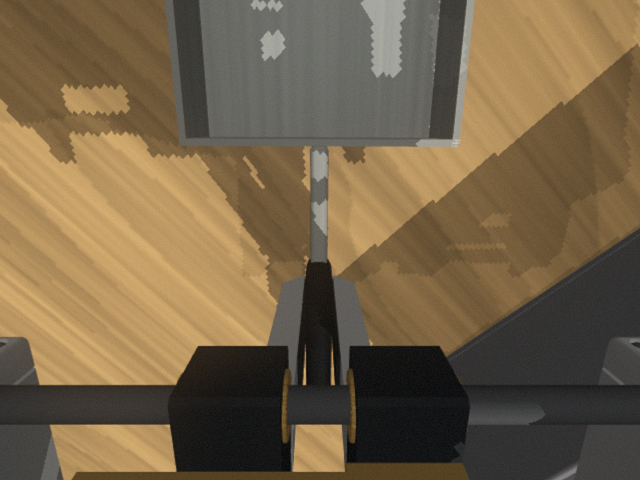

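```bash
python3 - <<'E'
from h import *
o=st(0,-.215)
P,q=traypose(o+[0,0,.001],SA); r.line_to(P,q,feed=.08)
print(r.read_contact_force(),r.read_grip_width(),r.read_time())
p,d,K,T=cam("top","t1")
np.savez("pics/t1.npz",p=p,d=d,camera_matrix=K,T=T)
C=cloud(d,K,T); z=C[...,2]
L=(C-STAND)@Rz(SA)
m=(np.abs(z-.038)<.006)&(L[...,1]<-.08)&(L[...,1]>-.32)&(np.abs(L[...,0])<.1)
X=L[m]
for s in(-1,1):
    k=(s*X[:,0]>.045)&(X[:,1]>-.27); c=np.polyfit(X[k,1],X[k,0],1); print(s,k.sum(),c, np.polyval(c,-.2),X[k,1].min(),X[k,1].max())
E
python3 -c "
import cv2;p=cv2.imread('pics/t1.png');cv2.imwrite('pics/t1c.png',cv2.resize(p[150:330,180:480],None,fx=2.66,fy=2.66))"
```

```text
[ 0.5127855   1.02735536 -1.53918295] 0.1288798907611204 6.6
-1 53 [ 7.55082096e-05 -5.88930786e-02] -0.05890818025013285 -0.2686683874552955 -0.11723467651327006
1 62 [0.00119044 0.05612926] 0.05589116795649248 -0.2693571454215903 -0.11893294371688114
```

View pics/t1c.png

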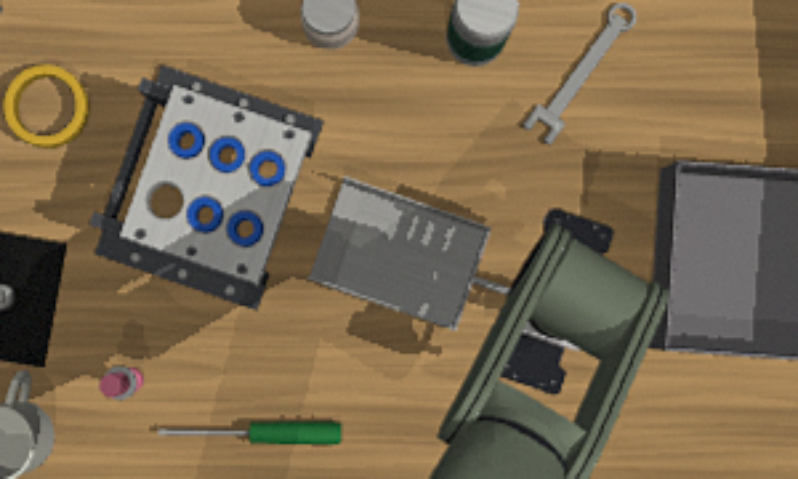

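```bash
python3 - <<'E'
from h import *
P,q=traypose(st(0,0.002)+[0,0,.001],SA); r.line_to(P,q,feed=.08)
print(r.read_contact_force(),r.read_grip_width(),r.read_time())
command_gripper(.5)
r.line_to(up(P,.2),q,feed=.15)
p,d,K,T=cam("top","t2")
for n,i in(("top","t2"),("scene","s2")):
    p,d,K,T=cam(n,i); 
    hs=p.astype(int); C=cloud(d,K,T)
    red=(hs[...,0]>130)&(hs[...,1]<60)&(hs[...,2]<60)&(C[...,2]>.07)&(C[...,2]<.14)&(C[...,0]<.6)&(C[...,1]>.3)
    for s,c,m in blobs(red,10): print(n,s,c,C[m].mean(0))
E
python3 - <<'E'
import cv2;p=cv2.imread('pics/t2.png');q=cv2.imread('pics/s2.png')
import numpy as np
a=cv2.resize(p[150:350,130:430],(600,400));b=cv2.resize(q[240:440,250:550],(600,400))
cv2.imwrite('pics/x2.png',cv2.resize(np.vstack([a,b]),(450,600)))
E
```

```text
[ 0.15324305 -0.35959938 -2.84110431] 0.12593962897583194 9.5167
scene [459 362  12  12 112] [464.55357143 367.50892857] [0.49536856 0.40353685 0.12843355]
```

View pics/x2.png

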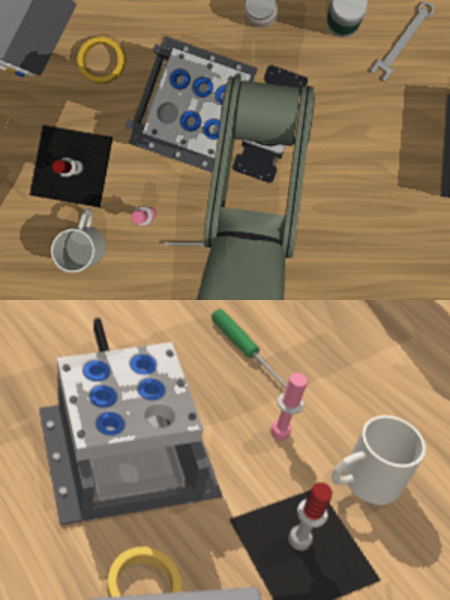

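Run:
```python
from h import *
f=np.load("pics/top0.npz"); p=f["p"];d=f["d"];K=f["camera_matrix"];T=f["T"]; C=cloud(d,K,T)
z=C[...,2]
L=(np.hypot(C[...,0]-.493,C[...,1]-.405)<.05)
for lo,hi,zz in((.12,.14,.125),(.068,.08,.075),(.006,.022,.016)):
    m=L&(z>lo)&(z<hi); W=plane(np.argwhere(m)[:,::-1],zz,K,T); print(lo,m.sum(),cv2.minEnclosingCircle((W[:,:2]*1000).astype(np.float32)),W.mean(0))
p,d,K,T=cam("scene"); C=cloud(d,K,T);z=C[...,2]
L=(np.hypot(C[...,0]-.493,C[...,1]-.405)<.04)
for lo,hi,zz in((.122,.135,.125),(.068,.08,.075),(.006,.02,.016)):
    m=L&(z>lo)&(z<hi);W=plane(np.argwhere(m)[:,::-1],zz,K,T); print("s",lo,m.sum(),C[m].mean(0),cv2.minEnclosingCircle((W[:,:2]*1000).astype(np.float32)))
print(proj([[.495,.403,.128]],K,T))
p=cv2.imread('pics/scene0.png'); 
cv2.imwrite("pics/c3.png",cv2.resize(p[350:430,400:500],None,fx=6,fy=6,interpolation=cv2.INTER_CUBIC))
```

```text
0.12 62 ((492.34478759765625, 402.5213317871094), 12.174175262451172) [0.49234563 0.40290211 0.125     ]
0.068 44 ((491.689697265625, 402.0259704589844), 17.78040313720703) [0.49271018 0.39682295 0.075     ]
0.006 157 ((492.1675720214844, 403.21514892578125), 49.55509948730469) [0.49063072 0.3978032  0.016     ]
s 0.122 147 [0.49578712 0.40290098 0.12816136] ((493.99078369140625, 401.8848876953125), 13.711565971374512)
s 0.068 111 [0.50057533 0.40543769 0.07786033] ((493.5910949707031, 401.7303466796875), 18.425888061523438)
s 0.006 189 [0.49915213 0.40615575 0.0115663 ] ((500.4365234375, 406.94580078125), 38.76545333862305)
[[464.43499728 367.2932803 ]]
```

View pics/c3.png

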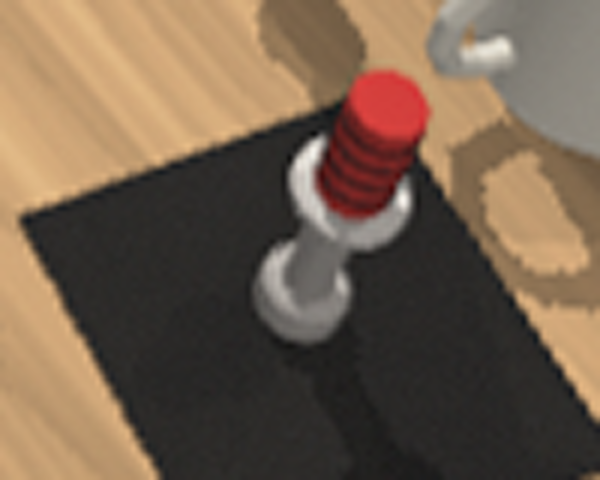

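Run:
```python
from h import *
f=np.load("pics/top0.npz"); d=f["d"];K=f["camera_matrix"];T=f["T"]; C=cloud(d,K,T)
print("box",C[150,100],C[195,150],C[180,165],C[130,140]); print("mughandle",C[292:302,180:192].reshape(-1,3)[C[292:302,180:192,2].ravel()>.02].max(0))
D=np.array([.4942,.402,0.0985+.006]); q=quat([0,0,-1],[0,1,0])
r.line_to(up(r.read_tool_pos(),.26))
r.goto(up(D,.26),q)
p,d,K,T=cam("wrist","w3")
p,d,K,T=cam("top","t3")
r.line_to(up(D,.15),q,feed=.15)
p,d,K,T=cam("wrist","w4")
print(r.read_tool_pos(),r.read_time())
```

```text
box [0.77069037 0.55446719 0.22391256] [0.67820466 0.4770389  0.06190281] [0.72853651 0.44853745 0.01714899] [0.82511856 0.45732706 0.21496983]
mughandle [0.40544619 0.38969151 0.08692798]
[0.49526568 0.40253774 0.15167677] 14.65
```

View pics/w4.png

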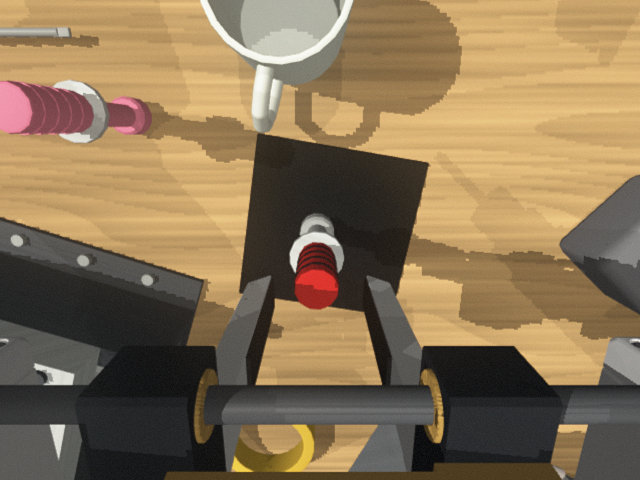

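View pics/w3.png

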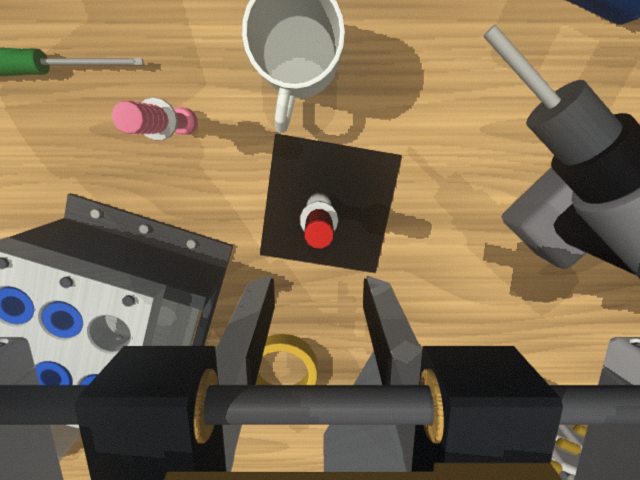

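Run:
```python
from h import *
_,_,K,T=(0,0,)+tuple(optics.camera_model("wrist")[k] for k in("camera_matrix","T"))
print(plane([[317,289]],.128,K,T), r.read_tool_pos())
```

```text
[[0.49270391 0.40171315 0.128     ]] [0.49526568 0.40253774 0.15167677]
```

```bash
python3 - <<'E'
from h import *
D=np.array([.4938,.402,0.0990+.006]); q=quat([0,0,-1],[0,1,0])
r.line_to(D,q,feed=.08); r.wait(.3)
print(r.read_tool_pos(),r.read_contact_force())
command_gripper(0)
print(r.read_grip_width(),r.read_tool_pos(),r.read_contact_force())
r.line_to(up(D,.27),q,feed=.15); r.wait(.3)
print(r.read_contact_force(),r.read_tool_pos(),r.read_time())
cam("wrist","w5"); cam("scene","s5"); cam("top","t5")
E
python3 - <<'E'
import cv2,numpy as np
p=cv2.imread('pics/w5.png');q=cv2.imread('pics/s5.png')
cv2.imwrite('pics/x5.png',np.hstack([cv2.resize(p,(400,300)),cv2.resize(q[200:440,280:600],(400,300))]))
E
```

```text
[0.49417135 0.40222541 0.1056314 ] [ 0.42261508  0.09004239 -0.53334983]
0.25317368140183716 [0.49381636 0.40201732 0.10502069] [-0.38390153  0.38262032 -0.28872013]
[ 0.47057859  0.75180318 -1.90608405] [0.49358775 0.40185039 0.26927217] 17.7083
```

View pics/x5.png

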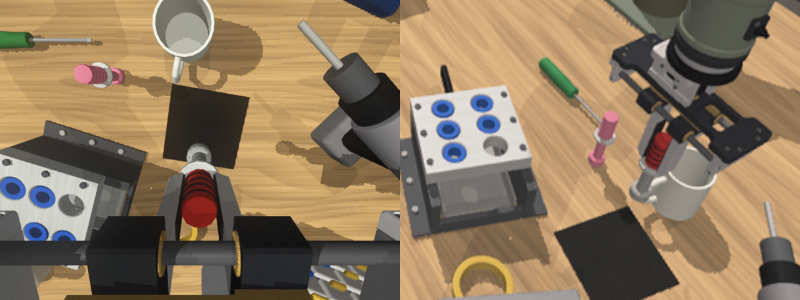

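```bash
python3 - <<'E'
from h import *
q=quat([0,0,-1],[0,1,0])
r.goto(up(st(-.033,0),.27),q)
r.line_to(up(st(-.033,0),.226),q,feed=.1); r.wait(.3)
print(r.read_tool_pos(),st(-.033,0),r.read_contact_force())
cam("scene","s6");cam("wrist","w6")
E
python3 - <<'E'
import cv2,numpy as np
p=cv2.imread('pics/w6.png');q=cv2.imread('pics/s6.png')
cv2.imwrite('pics/x6.png',np.hstack([cv2.resize(p,(400,300)),cv2.resize(q[220:370,250:450],(400,300))]))
E
```

```text
[0.5781551  0.16792995 0.22683434] [0.57768292 0.16790017 0.        ] [ 0.23860656 -0.35629912 -1.36503984]
```

View pics/x6.png

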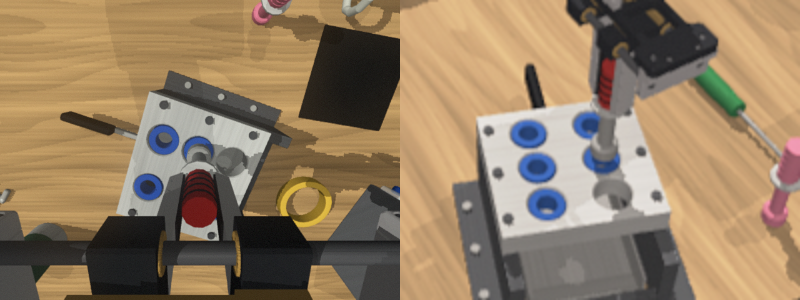

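```bash
cat > push.py <<'E'
from h import *
import sys
q=quat([0,0,-1],[0,1,0])
B=[(-.033,-.044),(.033,-.044),(-.033,0),(.033,0),(-.033,.044),(.033,.044)]
for i in map(int,sys.argv[1:]):
    b=st(*B[i])
    r.line_to(up(b,.235),q,feed=.15)
    for z in (.220,.212,.204,.196,.188,.180,.172):
        r.line_to(up(b,z),q,feed=.08)
        f=r.read_contact_force(); print(i,z,r.read_tool_pos().round(4),f.round(1))
        if np.linalg.norm(f)>45: print("STOP"); r.line_to(up(b,.235),q,feed=.1); sys.exit()
    r.wait(.2)
    r.line_to(up(b,.235),q,feed=.2)
print(r.read_time(),r.read_grip_width())
cam("scene","s_"+"".join(sys.argv[1:]))
E
python3 push.py 2
python3 -c "
import cv2;q=cv2.imread('pics/s_2.png');cv2.imwrite('pics/x7.png',cv2.resize(q[220:400,250:450],None,fx=3,fy=3))"
```

```text
2 0.22 [0.5766 0.1677 0.2181] [ 0.7  0.  -1. ]
2 0.212 [0.5777 0.1678 0.2117] [ 0.1  0.7 -2. ]
2 0.204 [0.5774 0.1679 0.2036] [-0.7  0.5 -2.2]
2 0.196 [0.5771 0.1678 0.195 ] [-0.2 -0.5 -1.7]
2 0.188 [0.5769 0.1678 0.1868] [-0.1  0.1 -2. ]
2 0.18 [0.577  0.1678 0.1789] [ 0.2 -0.3 -2.9]
2 0.172 [0.577  0.1678 0.1711] [ 0.1  0.6 -1.4]
22.575 0.25092991518035324
```

View pics/x7.png

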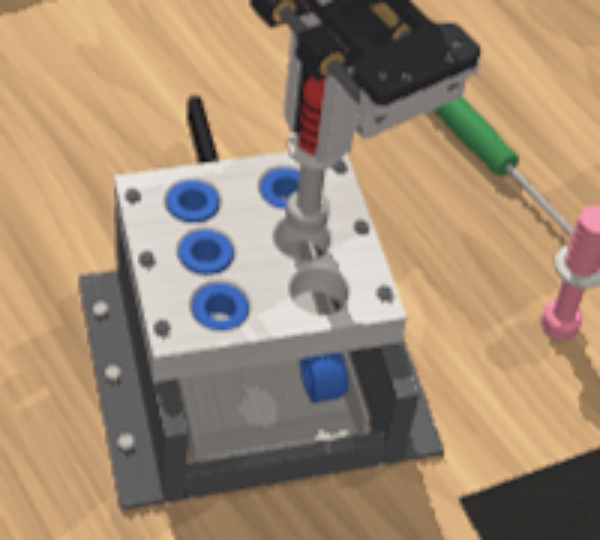

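```bash
python3 push.py 0 1 3 5 | awk 'NR%7==0||/STOP/||/^[0-9.]+ 0\./'
python3 -c "
import cv2;q=cv2.imread('pics/s_0135.png');cv2.imwrite('pics/x8.png',cv2.resize(q[220:400,250:450],None,fx=3,fy=3))"
```

```text
0 0.22 [0.5626 0.1268 0.2185] [-0.7 -0.4 -2. ]
0 0.212 [0.5633 0.1265 0.2117] [ 0.6 -0.4 -1.2]
0 0.204 [0.5631 0.1263 0.2035] [ 0.1 -0.2 -2.1]
0 0.196 [0.5629 0.1262 0.1952] [-0.3  1.  -2.3]
0 0.188 [0.5627 0.1262 0.187 ] [-0.  -0.3 -2.4]
0 0.18 [0.5627 0.1262 0.179 ] [-0.   0.  -0.9]
0 0.172 [0.5628 0.1262 0.1711] [-1.   0.3 -1.4]
1 0.22 [0.6245 0.1052 0.2187] [-0.4  0.1 -1.2]
1 0.212 [0.6256 0.1049 0.2117] [ 0.6 -0.3 -1.4]
1 0.204 [0.6256 0.1049 0.2035] [ 1.   0.8 -0.7]
1 0.196 [0.6257 0.1048 0.1954] [-0.3  0.  -1.6]
1 0.188 [0.6249 0.1049 0.1865] [ 0.   0.2 -2.3]
1 0.18 [0.6251 0.1049 0.1788] [ 0.4  1.1 -1.1]
1 0.172 [0.6252 0.1049 0.171 ] [ 0.5  0.  -1.3]
3 0.22 [0.6391 0.1458 0.2184] [ 0.  -0.3 -1. ]
3 0.212 [0.64   0.1463 0.2117] [-0.9  0.2 -2.2]
3 0.204 [0.6402 0.1465 0.2039] [-0.3  0.7 -1.1]
3 0.196 [0.6402 0.1465 0.1957] [ 1.1 -1.  -1.2]
3 0.188 [0.6394 0.1464 0.1867] [-0.9  0.3 -0.8]
3 0.18 [0.6393 0.1464 0.1786] [ 0.9  0.1 -2.2]
3 0.172 [0.6395 0.1464 0.171 ] [ 0.   0.1 -2.2]
5 0.22 [0.6534 0.1873 0.2183] [ 0.   0.5 -1. ]
5 0.212 [0.6543 0.1879 0.2118] [ 1.  -0.3 -1.6]
5 0.204 [0.654  0.1881 0.2033] [-0.5  0.  -1.9]
5 0.196 [0.654  0.1881 0.195 ] [-0.4  0.4 -0.5]
5 0.188 [0.6534 0.188  0.1864] [ 0.8 -0.8 -1.3]
5 0.18 [0.6537 0.188  0.1787] [-0.  -0.2 -1.6]
5 0.172 [0.6538 0.188  0.171 ] [ 0.1 -0.2 -2. ]
34.55 0.25074985367656083
```

View pics/x8.png

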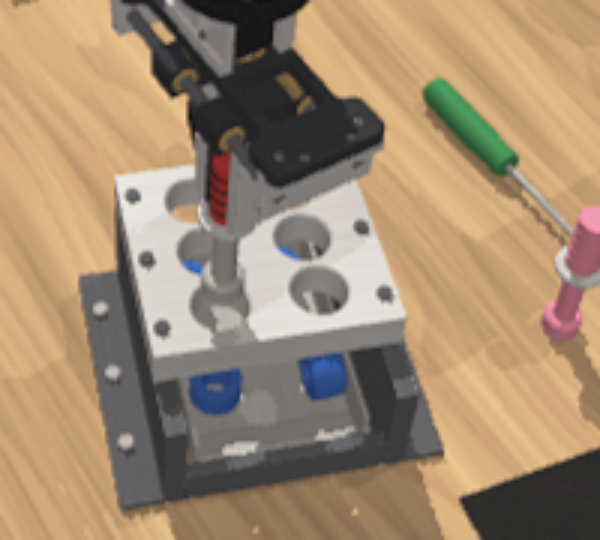

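```bash
python3 - <<'E'
from h import *
q=quat([0,0,-1],[0,1,0])
r.line_to(up(r.read_tool_pos(),.27),q,feed=.2)
cam("top","t9a")
D=np.array([.4945,.407,0])
r.goto(up(D,.27),q); r.line_to(up(D,.125),q,feed=.15); r.wait(.2)
f0=r.read_contact_force()
for z in np.arange(.110,.1019,-.001):
    r.line_to(up(D,z),q,feed=.03); r.wait(.1); f=np.mean([r.read_contact_force() for _ in range(5)],0); print(z.round(4),f.round(1),r.read_tool_pos()[2].round(4))
    if f[2]-f0[2]>3: break
cam("scene","s9")
command_gripper(.45); r.wait(.3)
r.line_to(up(D,.27),q,feed=.1)
cam("scene","s10"); cam("wrist","w10"); print(r.read_time())
E
python3 - <<'E'
import cv2,numpy as np
a=cv2.imread('pics/w10.png');q=cv2.imread('pics/s9.png');p=cv2.imread('pics/s10.png')
cv2.imwrite('pics/x10.png',np.hstack([cv2.resize(a,(266,200)),cv2.resize(q[280:460,330:570],(266,200)),cv2.resize(p[280:460,330:570],(266,200))]))
E
```

```text
0.11 [ 0.2  0.4 -1.6] 0.1102
0.109 [-0.8 -0.  -2.4] 0.1091
0.108 [-0.1 -0.8 -1.8] 0.108
0.107 [-0.  -0.1 -2.5] 0.107
0.106 [ 0.8  0.3 -1.8] 0.106
0.105 [ 1.  -0.2 -2.4] 0.1051
0.104 [-1.7 -0.6  6.4] 0.105
42.9583
```

View pics/x10.png

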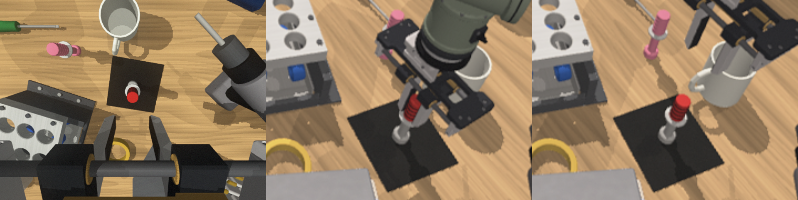

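```bash
python3 - <<'E'
from h import *
p,d,K,T=cam("top","t11"); C=cloud(d,K,T)
m=(np.abs(C[...,2]-.09)<.012)&(C[...,1]<-.2)&(C[...,1]>-.62)&(C[...,0]<.70)&(C[...,0]>.33)
for s,c,mm in blobs(m,60):
    W=plane(np.argwhere(mm)[:,::-1],.09,K,T); print("bin",s,cv2.minAreaRect((W[:,:2]*1000).astype(np.float32)))
h=(p.astype(int).sum(-1)<130)&(C[...,1]<.08)&(C[...,1]>-.15)&(C[...,0]<.63)&(C[...,0]>.45)&(C[...,2]>.03)&(C[...,2]<.07)
for s,c,mm in blobs(h,15):
    W=plane(np.argwhere(mm)[:,::-1],.052,K,T); L=(W-STAND)@Rz(SA); print("handle",s,L.mean(0),np.polyfit(L[:,1],L[:,0],1),L.min(0),L.max(0))
E
python3 -c "
import cv2;q=cv2.imread('pics/t11.png');cv2.imwrite('pics/x11.png',cv2.resize(q[150:330,130:430],None,fx=2.66,fy=2.66))"
```

```text
bin [535 189   7  30 103] ((658.4010620117188, -612.8289184570312), (81.62830352783203, 11.417973518371582), 4.673429489135742)
bin [430 231  76  77 564] ((475.9358215332031, -415.45635986328125), (202.59271240234375, 199.7013397216797), 86.21488189697266)
handle [304 235  25  11  99] [-0.0021545  -0.16120863  0.052     ] [-0.00697367 -0.00327872] [-0.00777539 -0.1971785   0.052     ] [ 0.00338154 -0.12513919  0.052     ]
```

View pics/x11.png

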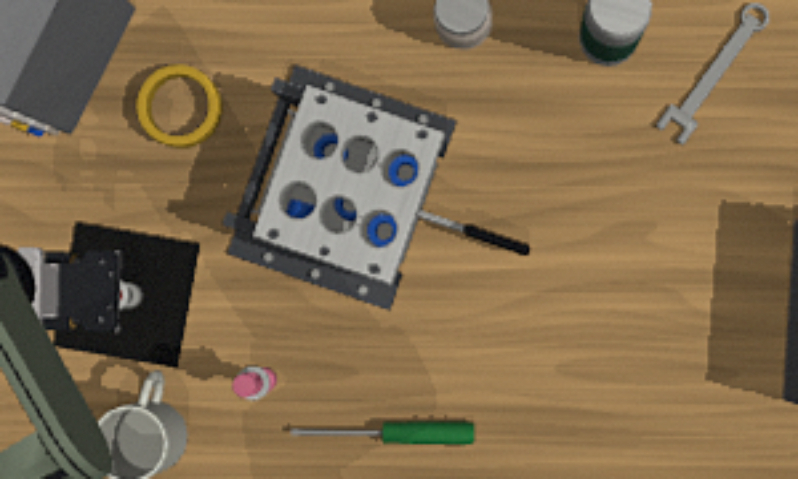

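Run:
```python
from h import *
p,d,K,T=cam("top"); C=cloud(d,K,T); q=p.astype(int)
b=(q[...,2]>q[...,0]+40)&(q[...,2]>60)&(C[...,0]>.5)&(C[...,0]<.72)&(C[...,1]>.05)&(C[...,1]<.26)
for s,c,m in blobs(b,5): print(s,C[m].mean(0).round(3),C[m][:,2].max().round(3),((C[m].mean(0)-STAND)@Rz(SA)).round(3))
```

```text
[248 200   9  10  39] [0.659 0.194 0.029] 0.107 [0.035 0.051 0.029]
[259 207   2   3   5] [0.648 0.171 0.021] 0.03 [0.033 0.026 0.021]
[276 208  11  12  77] [0.632 0.108 0.03 ] 0.116 [ 0.038 -0.039  0.03 ]
[238 225  10   7  50] [0.588 0.219 0.037] 0.045 [-0.04   0.051  0.037]
[256 225   8   7  27] [0.588 0.172 0.026] 0.033 [-0.025  0.007  0.026]
[268 230  11  13  77] [0.566 0.131 0.028] 0.113 [-0.032 -0.039  0.028]
```

```bash
python3 - <<'E'
from h import *
P,q=traypose(st(-.001,0.0015),SA)
r.goto(up(P,.24),q); r.line_to(P,q,feed=.15); r.wait(.2)
command_gripper(0); print(r.read_grip_width(),r.read_contact_force())
P,q=traypose(st(-.0005,-.23)+[0,0,.001],SA); r.line_to(P,q,feed=.07)
print(r.read_contact_force(),r.read_time())
cam("wrist","w12")
P,q=traypose(st(-.0005,-.23)+[0,0,.03],SA,tip=-5); r.line_to(P,q,feed=.04); r.wait(.3)
print(r.read_contact_force(),r.read_torque(),r.read_time())
cam("wrist","w13"); cam("scene","s13")
E
python3 - <<'E'
import cv2,numpy as np
a=cv2.imread('pics/w12.png');q=cv2.imread('pics/w13.png');p=cv2.imread('pics/s13.png')
cv2.imwrite('pics/x13.png',np.vstack([np.hstack([cv2.resize(a,(400,300)),cv2.resize(q,(400,300))]),np.hstack([cv2.resize(p[150:390,160:480],(400,300))]*2)]))
E
```

```text
0.12733034128523849 [ 0.11055077 -0.77099275 -0.97762606]
[-0.11165509 -0.24502765 -2.83245047] 50.225
[-0.76671084 -1.82905289 -0.97316846] [-0.32299297  0.03505107 -0.10409506] 51.125
```

View pics/x13.png

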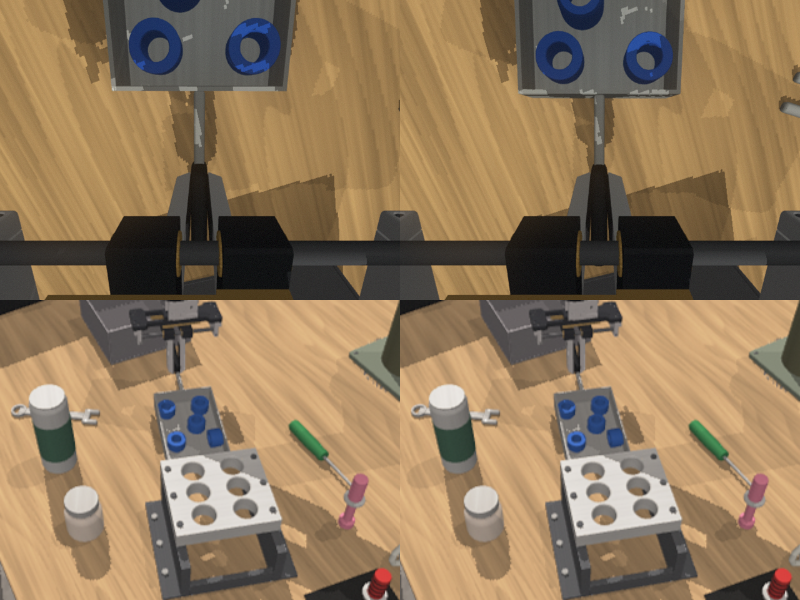

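```bash
cat >> h.py <<'E'
def tilt(save=None):
    "tray frame estimate from wrist cam: plane fit to side-wall rims/ floor; returns normal tilt deg from vertical along tool x, plus lip info"
    p,d,K,T=cam("wrist",save); C=cloud(d,K,T); hsv=cv2.cvtColor(p,cv2.COLOR_RGB2HSV)
    m=(hsv[...,1]<70)&(d>0); m[:160 if False else 0]=0
    v,u=np.mgrid[:480,:640]; m&=(v<142)&(u>170)&(u<470)
    m=cv2.erode(m.astype(np.uint8),np.ones((5,5)))>0
    X=C[m]
    best=None;rng=np.random.default_rng(0)
    for _ in range(300):
        a,b,c=X[rng.integers(len(X),size=3)]; n=np.cross(b-a,c-a); l=np.linalg.norm(n)
        if l<1e-5: continue
        n/=l
        if abs(n[2])<.5: continue
        k=np.abs((X-a)@n)<.003
        if best is None or k.sum()>best.sum(): best=k
    Y=X[best]; n=np.linalg.svd(Y-Y.mean(0))[2][2]; n*=np.sign(n[2])
    return n,Y.mean(0),best.sum(),len(X)
E
python3 - <<'E'
from h import *
n,c,k,N=tilt(); print(n.round(3),c.round(3),k,N,"tilt",np.degrees(np.arccos(n[2])), (Rz(SA).T@n).round(3),r.read_tool_pos())
E
```

```text
[0.022 0.065 0.998] [ 0.526 -0.092  0.011] 15025 20563 tilt 3.923415258635424 [-0.     0.068  0.998] [ 0.48437358 -0.20516181  0.06083036]
```

```bash
cat >> h.py <<'E'
def tp(o,a,tip=0,phi=90,s=1,gy=-.147,gz=.038):
    R=Rz(a)@Rn.from_euler('x',-tip,degrees=True).as_matrix(); ph=np.radians(phi)
    app=R@np.array([0,np.cos(ph),-np.sin(ph)]); g=np.array(o)+R@np.array([0,gy,gz])
    return g-.006*app, quat(app,s*R[:,0])
def lipo(lip,a,tip):
    R=Rz(a)@Rn.from_euler('x',-tip,degrees=True).as_matrix(); return np.array(lip)-R@[0,.097,.008]
BIN=np.array([.477,-.415,0])
E
python3 - <<'E'
from h import *
def ik(P,q):
    j=r.inverse_kinematics(P,q); return None if j is None else np.round(j,2).tolist()
for phi in (30,40,50):
    for a in (-20,-40,-60,-80,-100):
        print(phi,a,"floor here",ik(*tp(st(0,-.23),a,0,phi)), "up",ik(*tp(st(0,-.23)+[0,0,.15],a,-8,phi)))
        print("   bin",[ik(*tp(lipo(BIN+[0,0,.17],a,t),a,t,phi)) for t in (-8,25,55)])
E
```

```text
30 -20 floor here [-1.01, 0.74, 1.61, 0.75, 1.6, -0.98] up [-1.04, 0.61, 1.59, 0.83, 1.84, -0.87]
   bin [None, [-1.26, 0.86, 0.56, 0.44, 2.18, -0.74], [-1.03, 0.41, 0.95, 0.07, 1.83, -0.67]]
30 -40 floor here [-1.17, 0.58, 1.95, 0.91, 1.38, -1.02] up [-1.21, 0.39, 1.95, 0.94, 1.64, -0.89]
   bin [[-1.52, 1.02, 0.85, 0.85, 2.14, -0.69], [-1.38, 0.57, 1.01, 0.49, 1.93, -0.6], [-1.07, 0.31, 1.09, 0.08, 1.77, -0.36]]
30 -60 floor here [-1.3, 0.44, 2.29, 1.12, 1.19, -1.14] up [-1.38, 0.14, 2.31, 1.08, 1.47, -0.92]
   bin [[-1.69, 0.72, 1.38, 0.89, 1.86, -0.77], [-1.49, 0.3, 1.39, 0.55, 1.72, -0.43], [-1.09, 0.19, 1.23, 0.09, 1.72, -0.03]]
30 -80 floor here None up None
   bin [[-1.86, 0.45, 1.85, 0.98, 1.62, -0.84], [-1.56, 0.01, 1.72, 0.6, 1.53, -0.23], [-1.08, 0.09, 1.35, 0.08, 1.68, 0.33]]
30 -100 floor here None up None
   bin [[-2.02, 0.15, 2.3, 1.12, 1.44, -0.91], [-1.56, -0.31, 2.0, 0.61, 1.37, 0.08], [-1.03, -0.0, 1.44, 0.07, 1.64, 0.72]]
40 -20 floor here [-0.97, 0.64, 1.66, 0.68, 1.48, -0.92] up [-1.01, 0.51, 1.62, 0.74, 1.74, -0.82]
   bin [None, [-1.22, 0.75, 0.68, 0.31, 2.03
[... 1106 characters left out ...]
9, 0.17, 1.96, 0.76, 1.45, -0.67]
   bin [[-1.47, 0.83, 0.98, 0.6, 1.93, -0.73], [-1.27, 0.44, 1.11, 0.22, 1.73, -0.55], [-0.9, 0.27, 1.16, -0.26, 1.66, -0.23]]
50 -60 floor here [-1.07, 0.16, 2.29, 0.91, 0.95, -0.68] up [-1.19, -0.13, 2.27, 0.87, 1.29, -0.53]
   bin [[-1.62, 0.55, 1.44, 0.68, 1.66, -0.69], [-1.33, 0.23, 1.38, 0.25, 1.61, -0.29], [-0.9, 0.24, 1.19, -0.26, 1.74, 0.1]]
50 -80 floor here None up None
   bin [[-1.75, 0.26, 1.86, 0.78, 1.44, -0.63], [-1.36, 0.01, 1.63, 0.26, 1.5, 0.02], [-0.9, 0.22, 1.22, -0.24, 1.82, 0.45]]
50 -100 floor here None up None
   bin [[-1.84, -0.1, 2.26, 0.89, 1.25, -0.51], [-1.3, -0.21, 1.82, 0.24, 1.42, 0.42], [-0.89, 0.2, 1.24, -0.18, 1.89, 0.82]]
```

Run:
```python
from h import *
P,q=traypose(st(-.0005,-.23)+[0,0,.001],SA,tip=-9); r.line_to(P,q,feed=.03); r.wait(.2)
n,c,k,N=tilt("w14"); print((Rz(SA).T@n).round(3),c.round(3),r.read_contact_force())
command_gripper(.5); r.wait(.2)
r.line_to(up(P,.16),q,feed=.12); r.wait(.2)
r.line_to(up(P,.22),quat([0,0,-1],Rz(SA)[:,0]),feed=.12); r.wait(.2)
cam("wrist","w15")
T=optics.camera_model("wrist")["T"];K=optics.camera_model("wrist")["camera_matrix"];np.savez("pics/w15.npz",T=T,K=K)
print(r.read_time())
```

```text
[ 0.001 -0.189  0.982] [ 0.526 -0.105  0.008] [-14.46613259  -0.61280201  39.0774445 ]
56.325
```

View pics/w15.png

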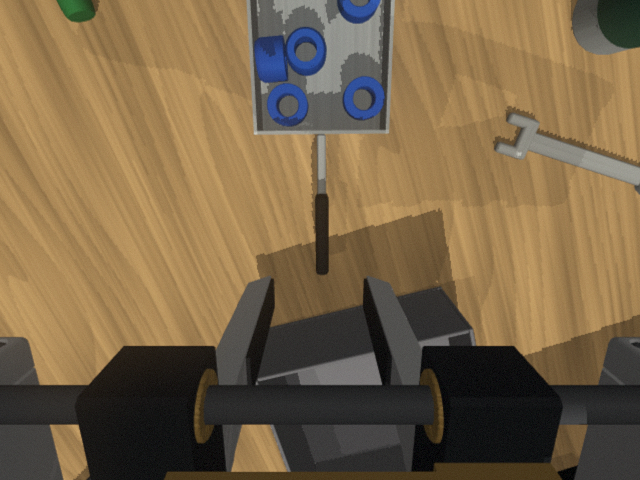

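Run:
```python
from h import *
f=np.load("pics/w15.npz"); 
W=plane([[321.5,195],[322,273]],.052,f["K"],f["T"]); print(W,(W-STAND)@Rz(SA))
W=plane([[253,132],[389,132]],.038,f["K"],f["T"]); print((W-STAND)@Rz(SA))
```

```text
[[ 0.49442259 -0.18161617  0.052     ]
 [ 0.47124253 -0.25100993  0.052     ]] [[ 0.00156789 -0.35762972  0.052     ]
 [ 0.00214097 -0.43079037  0.052     ]]
[[-0.05810831 -0.30465058  0.038     ]
 [ 0.06039182 -0.30476236  0.038     ]]
```

Run:
```python
from h import *
o0=st(.001,-.232); o1=np.array([.53,-.055,0])
P,q=traypose(o0,SA); r.line_to(P,q,feed=.12); r.wait(.2); command_gripper(0); print(r.read_contact_force())
P,q=traypose(o1+[0,0,.001],-55); r.line_to(P,q,feed=.07); r.wait(.2); print(r.read_contact_force())
command_gripper(.5); r.line_to(up(P,.2),q,feed=.15); r.wait(.2)
m=optics.camera_model("wrist"); cam("wrist","w16"); np.savez("pics/w16.npz",T=m["T"],K=m["camera_matrix"]); cam("top","t16")
print(r.read_time())
```

```text
[-1.69756391  0.14509837 -0.06521439]
[-0.84785153  0.11778436 -3.09923588]
62.775
```

View pics/w16.png

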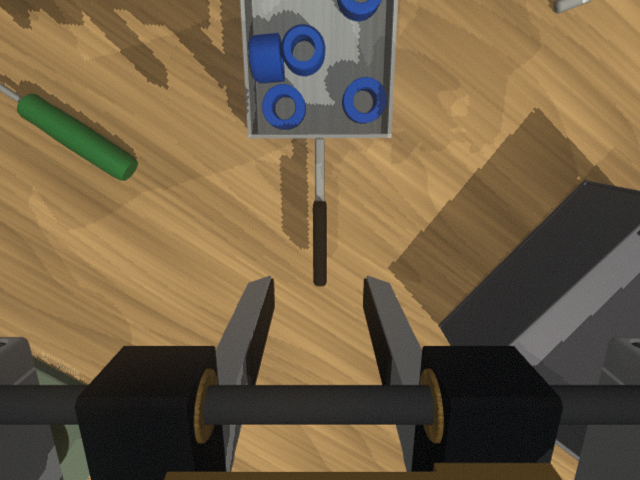

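View pics/t16.png

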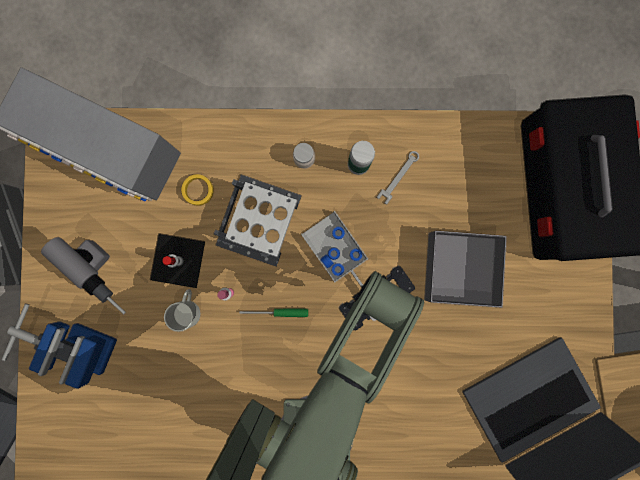

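Run:
```python
from h import *
f=np.load("pics/w16.npz"); W=plane([[320,203],[320,284]],.052,f["K"],f["T"]); Wr=plane([[249,136],[391,136]],.038,f["K"],f["T"])
dr=W[0]-W[1]; a=np.degrees(np.arctan2(-dr[0],dr[1])); dw=Wr[1]-Wr[0]; aw=np.degrees(np.arctan2(dw[1],dw[0]))
A=np.radians(a); o=up(W.mean(0),0)+.1625*np.array([-np.sin(A),np.cos(A),0]); print(a,aw,o)
for phi in (30,35,40,45):
  P,q=tp(o,-55,0,phi); ap=Rn.from_quat([q[1],q[2],q[3],q[0]]).as_matrix()[:,1]
  for b in (0,.06,.1): print(phi,b,(P-b*ap).round(3),r.inverse_kinematics(P-b*ap+[0,0,.0],q), r.inverse_kinematics(P-b*ap+[0,0,.1],q) is not None)
```

```text
-54.937993778207144 -55.01013704138876 [ 0.53068552 -0.05531842  0.        ]
30 0 [ 0.406 -0.143  0.041] [-1.27580101  0.46510196  2.2202043   1.0595404   1.23416401 -1.11104672] True
30 0.06 [ 0.363 -0.172  0.071] [-1.4160633   0.37937108  2.21680861  0.92532925  1.33916769 -1.07183613] True
30 0.1 [ 0.335 -0.192  0.091] [-1.50253221  0.33078367  2.20182945  0.84901167  1.41586497 -1.05203155] True
35 0 [ 0.406 -0.142  0.041] [-1.23312907  0.38954411  2.23278777  1.02735126  1.17201679 -1.02567734] True
35 0.06 [ 0.366 -0.171  0.076] [-1.36890463  0.28943337  2.23169342  0.89829726  1.28984447 -0.98215157] True
35 0.1 [ 0.339 -0.189  0.099] [-1.45383214  0.23244864  2.21801265  0.82609037  1.37512046 -0.96166976] True
40 0 [ 0.407 -0.142  0.042] [-1.18410787  0.31987982  2.23986736  0.98501249  1.11137604 -0.93004077] True
40 0.06 [ 0.369 -0.169  0.08 ] [-1.31377997  0.20642321  2.24008458  0.86248815  1.24120377 -0.88285422] True
40 0.1 [ 0.344 -0.186  0.106] [-1.39618382  0.14153896  2.22714267  0.79541094  1.33444945 -0.86199614] True
45 0 [ 0.407 -0.142  0.042] [-1.12914238  0.25788461  2.24125526  0.93074369  1.05321281 -0.82354845] True
45 0.06 [ 0.372 -0.166  0.085] [-1.25084294  0.1327776   2.24173109  0.81629853  1.19360554 -0.77395743] True
45 0.1 [ 0.349 -0.183  0.113] [-1.32945793  0.06088593  2.22893477  0.75532764  1.29369411 -0.75322703] True
```

```bash
python3 - <<'E'
from h import *
o=np.array([.5307,-.0553,0]); phi=30
P,q=tp(o,-55,0,phi); ap=Rn.from_quat([q[1],q[2],q[3],q[0]]).as_matrix()[:,1]
r.goto(P-.1*ap+[0,0,.08],q); r.line_to(P-.1*ap,q,feed=.12); print(r.read_contact_force())
r.line_to(P,q,feed=.08); r.wait(.2); print(r.read_tool_pos(),P,r.read_contact_force())
cam("scene","s17"); command_gripper(0); r.wait(.2); print(r.read_grip_width(),r.read_contact_force(),r.read_torque(),r.read_time())
cam("wrist","w17")
E
python3 - <<'E'
import cv2,numpy as np
a=cv2.imread('pics/w17.png');q=cv2.imread('pics/s17.png')
cv2.imwrite('pics/x17.png',np.hstack([cv2.resize(a,(400,300)),cv2.resize(q[120:360,180:500],(400,300))]))
E
```

```text
[-0.56778885 -0.41850961 -0.67458182]
[ 0.40598438 -0.1430409   0.04112311] [ 0.40602821 -0.14259613  0.041     ] [ 0.08441924 -0.28827986  0.80228419]
0.1301770257961361 [-0.76923534 -0.07501547  0.77618998] [-0.20493028  0.4250664   0.109636  ] 67.2667
```

View pics/x17.png

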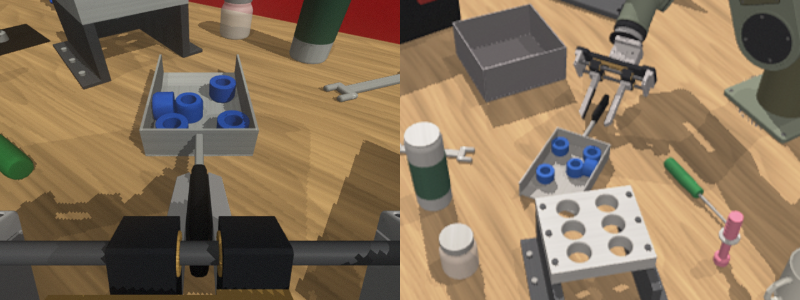

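```bash
python3 - <<'E'
from h import *
o=np.array([.5307,-.0553,0]); phi=30
for i,z in enumerate((.012,.03)):
    P,q=tp(o+[0,0,z],-55,0,phi); r.line_to(P,q,feed=.03); r.wait(.3)
    print(r.read_contact_force().round(2),r.read_torque().round(3),r.read_time()); cam("wrist",f"w18_{i}")
E
python3 - <<'E'
import cv2,numpy as np
L=[cv2.imread(f'pics/{n}.png')[60:300,180:460] for n in("w17","w18_0","w18_1")]
cv2.imwrite('pics/x18.png',np.hstack([cv2.resize(a,(266,228)) for a in L]))
E
```

```text
[ 0.07 -0.11 -3.16] [-0.879  1.319  0.027] 68.1667
[-0.64 -0.65 -4.51] [-0.906  1.274  0.06 ] 69.2667
```

View pics/x18.png

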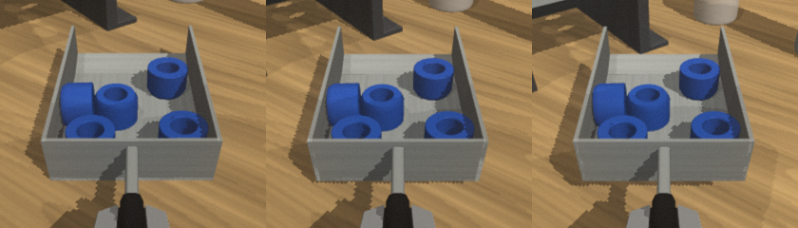

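```bash
cat >> h.py <<'E'
def findbin():
    p,d,K,T=cam("top"); C=cloud(d,K,T)
    m=(np.abs(C[...,2]-.09)<.012)&(C[...,1]<-.2)&(C[...,1]>-.62)&(C[...,0]<.70)&(C[...,0]>.3)
    for s,c,mm in blobs(m,60):
        W=plane(np.argwhere(mm)[:,::-1],.09,K,T); print("bin",s,cv2.minAreaRect((W[:,:2]*1000).astype(np.float32)))
E
python3 - <<'E'
from h import *
o=np.array([.5307,-.0553,0]); phi=30
P,q=tp(o+[-.02,-.01,.08],-55,-6,phi); r.line_to(P,q,feed=.06)
P,q=tp(o+[-.02,-.01,.16],-55,-6,phi); r.line_to(P,q,feed=.08); r.wait(.2)
findbin(); print(r.read_contact_force().round(2),r.read_time()); cam("wrist","w19")
a=-55
A=tp(o+[-.02,-.01,.16],-55,-6,phi)[0]; Bp,qb=tp(lipo(BIN+[-.02,0,.19],a,-6),a,-6,phi)
for t in (.25,.5,.75,1): print((A+t*(Bp-A)).round(3), r.inverse_kinematics(A+t*(Bp-A),qb))
E
```

```text
bin [535 189   6  30 101] ((658.2103271484375, -612.198486328125), (81.44731903076172, 12.671399116516113), 3.048321008682251)
bin [430 231  76  77 577] ((475.92529296875, -415.5434875488281), (202.4397430419922, 199.70050048828125), 86.20121765136719)
[ 0.07 -0.38 -4.01] 71.575
[ 0.35  -0.256  0.188] [-1.50752222  0.26787472  2.0376939   0.89865422  1.65110192 -0.88208905]
[ 0.317 -0.357  0.191] [-1.58250434  0.4150653   1.81196216  0.85356713  1.74558823 -0.85845681]
[ 0.284 -0.458  0.194] [-1.63368723  0.56857675  1.55779064  0.8351556   1.84391309 -0.80999151]
[ 0.251 -0.559  0.197] [-1.6705343   0.73625317  1.26552809  0.84174933  1.95140415 -0.73514248]
```

View pics/w19.png

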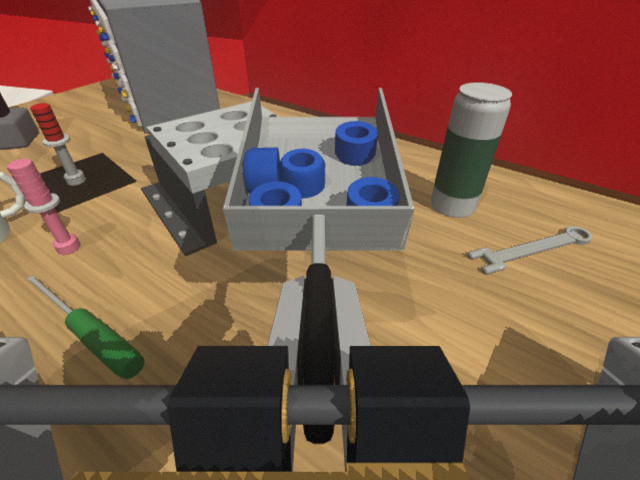

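```bash
python3 - <<'E'
from h import *
phi=30;a=-55; yd=Rz(a)[:,1]
lip=BIN-.03*yd
P,q=tp(lipo(lip+[0,0,.19],a,-6),a,-6,phi); r.line_to(P,q,feed=.12); r.wait(.2)
for t,z in ((10,.16),(25,.15),(40,.15)):
    P,q=tp(lipo(lip+[0,0,z],a,t),a,t,phi); r.line_to(P,q,feed=.08); print(t,r.read_contact_force().round(2))
r.wait(.3); cam("wrist","w20"); cam("scene","s20")
P,q=tp(lipo(lip+[0,0,.15],a,52),a,52,phi); r.line_to(P,q,feed=.06); r.wait(.7)
print(r.read_contact_force().round(2),r.read_time()); cam("wrist","w21"); cam("scene","s21"); cam("top","t21")
E
python3 - <<'E'
import cv2,numpy as np
L=[cv2.resize(cv2.imread(f'pics/{n}.png'),(400,300)) for n in("w20","w21")]+[cv2.resize(cv2.imread(f'pics/s21.png')[60:300,120:440],(400,300)),cv2.resize(cv2.imread(f'pics/t21.png')[150:360,350:630],(400,300))]
cv2.imwrite('pics/x21.png',np.vstack([np.hstack(L[:2]),np.hstack(L[2:])]))
E
```

```text
10 [-0.19  0.73 -3.72]
25 [-0.2  -0.36 -4.55]
40 [-0.95 -0.62 -1.73]
[-0.82  0.15 -2.09] 80.275
```

View pics/x21.png

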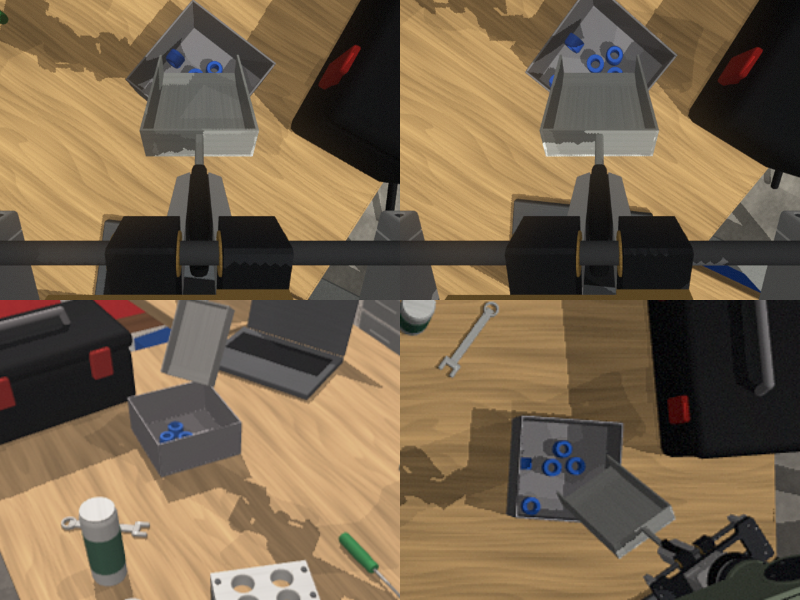

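Run:
```python
from h import *
phi=30;a=-55; yd=Rz(a)[:,1]
lip=BIN-.03*yd
P,q=tp(lipo(lip+[0,0,.19],a,20),a,20,phi); r.line_to(P,q,feed=.15)
P,q=tp(lipo(lip+[0,0,.20],a,0),a,0,phi); r.line_to(P,q,feed=.15)
o=np.array([.5307,-.0553,0])
P,q=tp(o+[-.01,0,.16],a,0,phi); r.line_to(P,q,feed=.15)
P,q=tp(o+[0,0,.02],a,0,phi); r.line_to(P,q,feed=.12); r.wait(.2); cam("wrist","w22")
for z in (.012,.008,.005,.003,.001):
    P,q=tp(o+[0,0,z],a,0,phi); r.line_to(P,q,feed=.03); r.wait(.1); f=r.read_contact_force(); print(z,f.round(1))
    if f[2]>6: break
command_gripper(.5); r.wait(.2)
ap=Rn.from_quat([q[1],q[2],q[3],q[0]]).as_matrix()[:,1]
r.line_to(P-.1*ap,q,feed=.15)
r.line_to(P-.1*ap+[0,0,.08],q,feed=.15)
Pn,qn=traypose(o,a); r.goto(up(Pn,.2),qn); r.wait(.2)
m=optics.camera_model("wrist"); cam("wrist","w23"); np.savez("pics/w23.npz",T=m["T"],K=m["camera_matrix"]); findbin(); cam("top","t23")
print(r.read_time())
```

```text
0.012 [ 0.1 -0.4 -2.2]
0.008 [ 0.2 -0.1 -2.9]
0.005 [-0.6  0.9 -3. ]
0.003 [ 0.1 -0.2 -1.8]
0.001 [ 0.2  0.5 -2.1]
bin [534 189   7  30 103] ((658.3942260742188, -612.0200805664062), (81.79067993164062, 12.100302696228027), 3.998143434524536)
bin [430 231  76  77 583] ((475.9371032714844, -415.3705749511719), (202.78536987304688, 199.7005615234375), 86.201904296875)
92.675
```

View pics/w23.png

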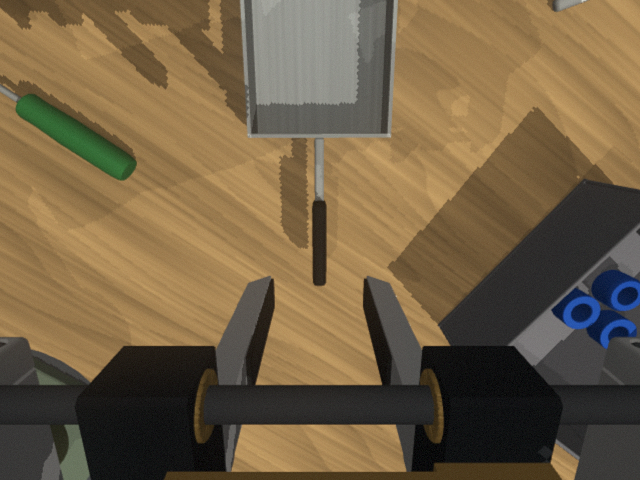

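Tray is empty and back where it was; regrasp it from above and slide it home.

Run:
```python
from h import *
o=np.array([.5307,-.0553,0])
P,q=traypose(o,-55); r.line_to(P,q,feed=.12); r.wait(.1); command_gripper(0)
P,q=traypose(st(0,-.225)+[0,0,.001],SA); r.line_to(P,q,feed=.08)
P,q=traypose(st(0,-.215)+[0,0,.001],SA); r.line_to(P,q,feed=.08); r.wait(.1)
p,d,K,T=cam("top","t24"); C=cloud(d,K,T); L=(C-STAND)@Rz(SA)
m=(np.abs(C[...,2]-.038)<.006)&(L[...,1]<-.08)&(L[...,1]>-.32)&(np.abs(L[...,0])<.1); X=L[m]
for s in(-1,1):
    k=(s*X[:,0]>.045)&(X[:,1]>-.27); c=np.polyfit(X[k,1],X[k,0],1); print(s,k.sum(),c,np.polyval(c,-.2))
print(r.read_contact_force(),r.read_time())
```

```text
-1 51 [ 0.0002503  -0.05872108] -0.058771134829632324
1 61 [-0.00210392  0.05559089] 0.05601167805438008
[-0.57937915  0.9614227  -2.27927092] 96.65
```

Run:
```python
from h import *
P,q=traypose(st(0,0.003)+[0,0,.001],SA); r.line_to(P,q,feed=.08); print(r.read_contact_force())
command_gripper(.5); r.wait(.2); r.line_to(up(P,.25),q,feed=.15)
r.goto([.40,-.15,.35],quat([0,0,-1],Rz(-40)[:,0])); r.wait(.3)
for n in("top","scene"):
    p,d,K,T=cam(n,n+"25"); C=cloud(d,K,T); h=p.astype(int)
    hm=(h.sum(-1)<130)&(C[...,1]<.08)&(C[...,1]>-.15)&(C[...,0]<.63)&(C[...,0]>.45)&(C[...,2]>.03)&(C[...,2]<.07)
    for s,c,mm in blobs(hm,15):
        W=plane(np.argwhere(mm)[:,::-1],.052,K,T); L=(W-STAND)@Rz(SA); print(n,"handle",s[4],L.mean(0).round(4),np.polyfit(L[:,1],L[:,0],1).round(3),L[:,1].min().round(4),L[:,1].max().round(4))
    b=(h[...,2]>h[...,0]+40)&(h[...,2]>60)&(C[...,1]<-.28)&(C[...,1]>-.55)&(C[...,0]<.6)&(C[...,0]>.35)
    for s,c,mm in blobs(b,12): print(n,"blue",s[4],C[mm].mean(0).round(3))
    m=(np.hypot(C[...,0]-.494,C[...,1]-.405)<.06)
    for lo,hi,zz in((.122,.14,.128),(.068,.08,.078)):
        k=m&(C[...,2]>lo)&(C[...,2]<hi); W=plane(np.argwhere(k)[:,::-1],zz,K,T); print(n,"driver",zz,cv2.minEnclosingCircle((W[:,:2]*1000).astype(np.float32)) if k.any() else None)
print(r.read_time())
```

```text
[-0.38057756 -0.491917   -2.24796868]
top handle 97 [-0.0022 -0.1616  0.052 ] [-0.006 -0.003] -0.1972 -0.1261
top blue 100 [ 0.518 -0.422  0.024]
top blue 70 [ 0.488 -0.345  0.034]
top blue 103 [ 0.48  -0.401  0.025]
top blue 106 [ 0.484 -0.449  0.024]
top blue 101 [ 0.402 -0.357  0.025]
top driver 0.128 ((493.5025329589844, 407.50714111328125), 12.28030014038086)
top driver 0.078 ((494.32525634765625, 407.7188720703125), 17.270809173583984)
scene handle 83 [ 0.0026 -0.1589  0.052 ] [0.036 0.008] -0.1926 -0.1294
scene blue 238 [ 0.498 -0.429  0.028]
scene driver 0.128 ((497.64111328125, 408.5711975097656), 13.87327766418457)
scene driver 0.078 ((497.0120849609375, 408.75091552734375), 17.90959930419922)
103.35
```

View pics/top25.png

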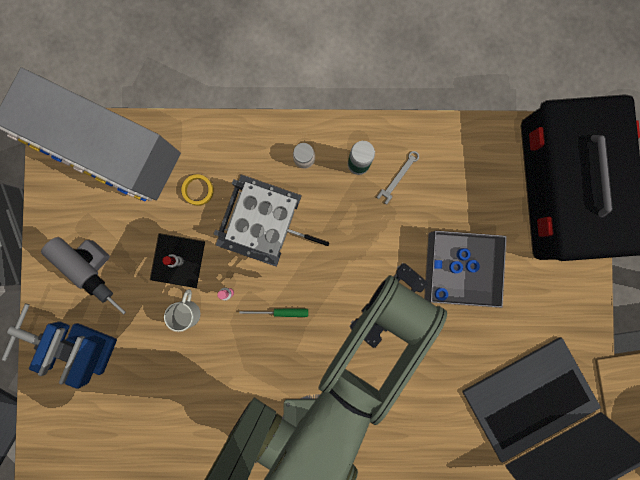

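View pics/scene25.png

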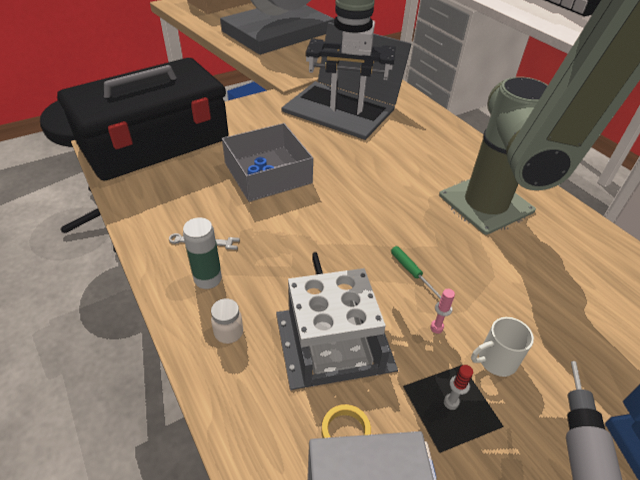

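```bash
python3 -c "
from h import *
print(r.read_contact_force()); r.close_job()"
```

```text
[ 0.34035717 -0.78752035  0.83930886]
the job is handed in; nothing more can be done
```

The job is handed in at about 103 s of robot time. All five bushings that were present (bore 4 was empty) went through the tray and into the scrap bin. The hand-in gives no verdict, so what follows is from my own last camera checks.

**What I did:**
1. I slid the tray under the plate, pushed out bushings 2, 0, 1, 3 and 5 with the red driver, and stood the driver back on its mat.
2. I drew the tray out, tipped it about 52° over the bin, and slid it home again empty.

**Last checks:**
- **Bushings:** the top view shows five blue bushings, all inside the bin. The bores are empty. From its oblique angle the scene camera could see only one blue patch in the bin, so the count of five rests on the top view.
- **Bin:** it was knocked aside about 57 mm in −x while the arm was elsewhere. I measured it again and tipped over the new position, and it has not moved since.
- **Driver:** it is upright and about 5 mm from the mat's centre. The two cameras differ by about 4 mm in its position.
- **Tray:** it lies flat and lined up with the stand, 1 to 4 mm further in than the stand's middle and within about 3 mm sideways.
- **Bystanders:** they look unmoved in the pictures. I did not measure them.

**What went wrong:** my first attempt to lift the loaded tray with the gripper pointing straight down slipped and sagged by about 9°. While I set the tray back down, the reading at the wrist rose to about 42 N. That is well under the 120 N wrist limit. The load was on the held tray's rear edge, so I do not think the arm or gripper body itself pressed on anything. I took the handle again with the gripper pitched 30° below horizontal, and that held.

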